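# Put the press nest away and slide its case lid shut over the spring ridge

### The arm

A 6-joint arm with a two-finger parallel gripper is mounted at the origin on a cart in front of the work surface, level with it; the furniture and walls round the work are solid. World frame = base frame: x ahead of the robot, y to its left, z up, the work surface at z = 0. Lengths are in m, angles in rad, forces in N, time in s.
With the tool pointing down it reaches from about 0.25 to 0.725 m from the base axis. Payload 4 kg.
Tool frame: the origin (TCP) lies between the finger pads; the fingertips stand 19 mm ahead of it and the grasp point (between the pads) is the TCP; x points along the fingers, z is the direction in which the jaws open and shut, and the axes are right-handed (so a half turn about x gives the same grasp; the last joint's range is limited). The gripper opens to 85 mm and grips with 20 to 120 N. Pads are 22 mm wide; open, the fingers measure 114 mm over their backs; the gripper's body (76 mm by 85 mm) begins 54 mm behind the grasp point. The pads swing forward as they close: fully open they stand 13 mm farther back than shut.
Start: joints at [1.269, 0.241, 0.005, 1.335, 0, 1.571], TCP at [0.149, 0.477, 0.25] pointing down, gripper open.
Joint ranges: [-2.72, 2.72], [-1.05, 1.87], [-1.09, 1.28], [-1.99, 2.15], [-1.42, 1.44], [-3.14, 3.14]. Speed limits (rad/s): [2.79, 2.79, 3.14, 3.14, 3.14, 3.14].

### API

Orientations are given as a unit quaternion [x, y, z, w].
In Python, from rig import bot gives the robot as it stands. The module is installed in compiled form; this text tells all that it offers.
- The arm moves only by the tool drive_tool, never from a script. Its argument "plan" is a list of rows, each a list of 3 entries, a list of its own where there are three numbers: the shift along the tool's x, y, z in m, then the turn, a rotation vector about the tool's x, y, z in rad, then the finger opening in m, from 0 to 0.0854. A call has exactly 5 rows; each row is the pose to reach, as a shift and turn from the pose commanded when the call began, along the tool's axes at that moment; what a row does not reach only later rows make up. A row lasts 1/12 s, in which the tool goes at most 41.7 mm and 7.16 degrees, less where a joint would pass 70% of its speed; a pose out of reach is approached as far as the arm can. A call with a gripper value outside its range is refused whole. The fingers move at their own pace and stop on an object; the grip force is fixed at half the most. Time passes only in rows, so rows that repeat a pose let the fingers close, or fill a call up. It gives the time, the measured TCP pose, the force and the opening at its end, in the units of the state.
- bot.read_state(): the state, without advancing time (a new reading comes with each control period).
- bot.camera(name): name is "side" or "top"; returns a dict with "color" (480x640x3 uint8, red, green, blue), "camera_matrix" (3x3 intrinsics, pixels), "cam_to_world" (4x4, takes a point from camera to world coordinates). Camera axes: x right, y up, looking along -z (the intrinsics and any distortion apply to the point x, -y, -z); pixel columns grow to the right and rows downward; lengths in m; the calibration is good to about 2 mm. A picture is of the moment at which its call begins. There is no depth.
- bot.finish_job(): hands the job in, once; it reports no verdict.
The state is a dict: "time": time; "joints": joint angles; "qd": joint speeds; "joint_torque": joint torques, N m; "tcp_pos": TCP position; "ee_rot": TCP orientation; "force": force on the tool from outside, world axes, zero at the start; "moment": the same for the moment, N m; "gripper_width": finger opening in m.
Only numpy, scipy, OpenCV 4.12 (cv2) and the standard library are available. Lean on these libraries where they do the work, as an engineer would, in place of code of your own. Each camera call takes 0.05 s, during which the arm holds its last target.

### The job

Set the steel press nest gently back in the felt-lined well of the wooden tool case on the bench and let go of it. Then take the loose lid by its batten, feed its leading end into the grooves at the open end of the case and slide it shut, over the sprung ridge, until the ridge snaps up into the groove under the lid and the lid is fully home. Work the lid by feel and never force it against the case with more than about 3 kg (30 N), or the thin groove lips split; leave the other things on the bench where they are.

Things in the scene. Friction and masses are not known exactly. Their poses are not given: they have to be found in the camera images.
- base: Grey steel plate fixed on the bench, 206 (x) x 132 (y) x 4 mm; origin: centre of its underside, z up. On it stands a pale wooden slide-lid case, 184 x 100 mm, top 49 mm above the bench, clamped through slotted ears: it sits square and rigid but up to 9 mm off centre along x and 3 mm along y. That offset is not reported. x points from the open end of the case to its end wall, the way the lid closes.
- well (a point): Nominal centre (case in mid-slot) of the floor of the well in the case: 80 (x) x 67 mm (y), 10 mm deep, blue felt floor 10 mm above the bench, in a plywood insert whose top is 20 mm above the bench. Above the insert, fingers have free room to 58 mm either side of this point along the plate's x, with the case at any offset; along y only 33 mm. In the well the nest's top is 5 mm below the ledges.
- mouth (a point): Nominal middle (case in mid-slot) of the open end at ledge height, 34 mm above the bench. The lid runs on ledges along both sides in waxed grooves 84 mm wide, 9.6 mm high, under lips 6 mm deep (72 mm clear between, top at 49). The side walls flare to 91 mm at the mouth, full narrow 15 mm in. The lips start 18 mm in, with slanted lead-ins from 11 mm in.
- home (a point): Nominal place (case in mid-slot) of lid_mid when the lid is fully home, axes as the plate's. There its leading edge meets the end wall, a rigid stop. As the case may sit 9 mm off along x and 3 mm along y, the true place differs by as much; the heights are exact. The lid has 1.2 mm of play either way sideways and 1.6 mm upward.
- ridge (a joint): Sprung steel ridge across the lid's way near the end wall, 34 mm long, 4 mm proud of the ledges, ramped; the value is how far it is pressed down (0 = fully up, about 0.0025 m with the lid riding on it). The lid's leading edge meets it 20 mm before home; riding over takes a push of roughly 10 to 15 N and lifts the lid against the lips; over the last 4 mm it springs up into the lid's cross groove.
- nest_mid (a point): Loose steel press nest, a flat round puck 57 mm across and 19 mm high with a hole in the middle, about 0.25 kg, lying on the bench. The point is its centre, 9.5 mm above its underside. In the well it stands 9 mm proud of the insert.
- lid_mid (a point): Loose dark wooden lid lying right side up, about 0.12 kg: plate 172 long (x) x 81.6 wide (y) x 8 mm thick. The point is the plate's centre, 4 mm above its underside; z up; x points to the leading end, which enters the case first and shows a strip of cross-grained wood. Underneath, a cross groove 12 mm wide at x = +70.5 mm takes the ridge.
- lid_batten (a point): Centre of the lid's pale grip batten, on top across the middle of the plate, 13 mm above lid_mid, axes as the lid's: 14 mm thick along x, 56 mm long along y, 18 mm high (its top is 9 mm above this point, the plate's upper face 9 mm below). Grip it across its 14 mm thickness, fingers clear of the plate.
- bowl_balls_upper: Big grey bowl of balls, fixed, 385 mm across and 215 mm high above the bench, standing between the lid and the case; origin at its middle. Carry things over it or round it.
- red_tray: Bystander: red parts tray, 70 x 100 x 34 mm, origin under its centre.
- marker: Bystander: felt marker, 16 x 122 x 16 mm.
- brush: Bystander: flat dusting brush, 32 x 168 x 12 mm.
- hex_key: Bystander: black hexagon key, 31 x 83 x 5 mm.
- body0: Bystander: violet spinner body, 45 x 49 x 6 mm.
- cap2: Bystander: pink cap, 22 mm across, 8 mm high.
Mind the look-alikes: they are no part of the job. Of the things that look like the part that bears nest_mid, take the one that is farthest to the robot's right at the start.

How it is judged:
By the outcome, as a careful person would: the job done as asked, in the order asked, and still so for the second after the job is handed in, with the robot touching nothing.
It also fails if it takes over 70 s, if anything falls off the work surface, if the arm or the gripper's body presses on something with over 40 N, if the wrist force passes 120 N, or if a joint passes its speed limit or range.

## Working session

There is one attempt and no reset: what is moved stays moved. The work goes in short steps, Python scripts to look and compute and a tool call to move; the robot and the scene stay as the last step left them, time stands still between calls to the robot, and variables do not carry over. Pictures are saved under pics/ and viewed, and the job is handed in when it is done.

Besides the shell and the picture viewer there is one more tool, called after ">>>" as name([rows], argument=value, ...), one row to a line, values as JSON. drive_tool: Moves the arm, as the interface text tells. Its arguments: {"type":"object","properties":{"plan":{"type":"array"}},"required":["plan"]}

```bash
mkdir -p pics; python3 - <<'E'
from rig import bot
import cv2,numpy as np
np.set_printoptions(precision=4,suppress=True)
s=bot.read_state()
for k in s: print(k,np.array(s[k]))
for n in("top","side"):
    c=bot.camera(n); cv2.imwrite(f"pics/{n}0.png",c["color"][:,:,::-1]); print(n,c["camera_matrix"],c["cam_to_world"],[k for k in c])
E
```

```text
time 0.0
joints [ 1.269   0.2414  0.0037  1.3352 -0.      1.5708]
qd [ 0.0007 -0.0005  0.0001  0.0004  0.0001  0.0007]
joint_torque [ -0.0002 -37.2318  25.2408   0.0171   0.      -0.    ]
tcp_pos [0.1484 0.4768 0.2494]
ee_rot [-0.4196  0.5701  0.4187  0.5689]
force [-0.7396  0.2654 -0.3781]
moment [-0.0541  0.0447  0.0143]
gripper_width 0.08542461062758512
top [[504.5389   0.     322.4975]
 [  0.     504.5389 241.0776]
 [  0.       0.       1.    ]] [[-0.0022  0.9985 -0.0551  0.3679]
 [-1.     -0.0019  0.0059  0.0135]
 [ 0.0058  0.0552  0.9985  1.5826]
 [ 0.      0.      0.      1.    ]] ['color', 'camera_matrix', 'cam_to_world']
side [[525.918    0.     322.3621]
 [  0.     525.918  233.1551]
 [  0.       0.       1.    ]] [[ 0.6365  0.6812 -0.3617 -0.281 ]
 [-0.7713  0.5614 -0.2999 -0.5967]
 [-0.0012  0.4698  0.8828  1.8484]
 [ 0.      0.      0.      1.    ]] ['color', 'camera_matrix', 'cam_to_world']
```

View pics/top0.png

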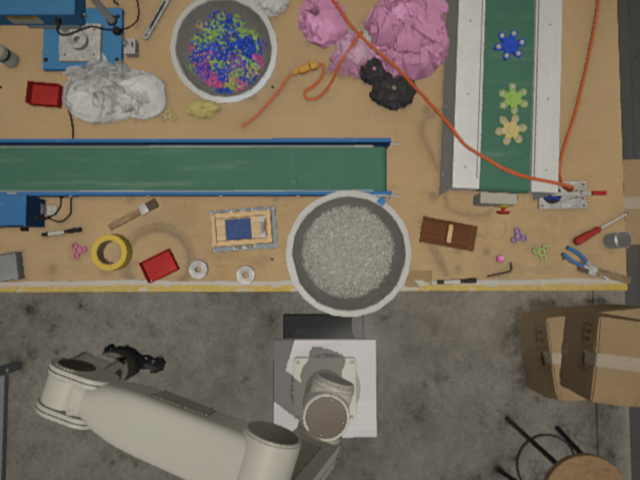

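View pics/side0.png

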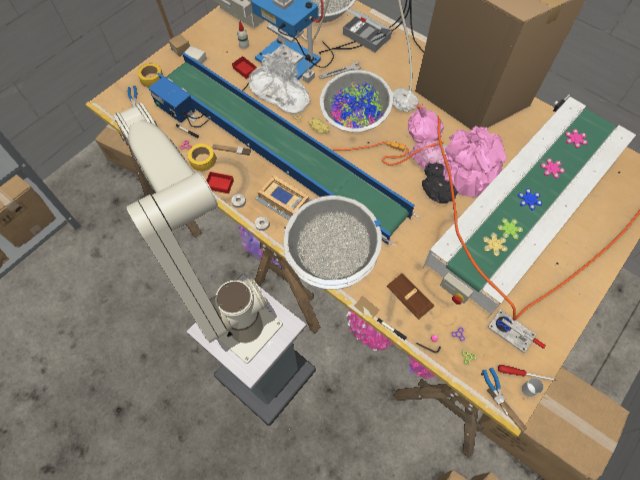

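```bash
python3 - <<'E'
import cv2,numpy as np
a=cv2.imread("pics/top0.png");b=cv2.imread("pics/side0.png")
f=lambda im,x0,y0,w,h,s:cv2.resize(im[y0:y0+h,x0:x0+w],None,fx=s,fy=s,interpolation=cv2.INTER_CUBIC)
cv2.imwrite("pics/z1.png",f(a,185,195,100,95,6));cv2.imwrite("pics/z2.png",f(a,410,205,100,60,6))
cv2.imwrite("pics/z3.png",f(b,220,165,100,75,6));cv2.imwrite("pics/z4.png",f(b,370,260,80,70,6))
E
```

```text
(no output)
```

View pics/z1.png

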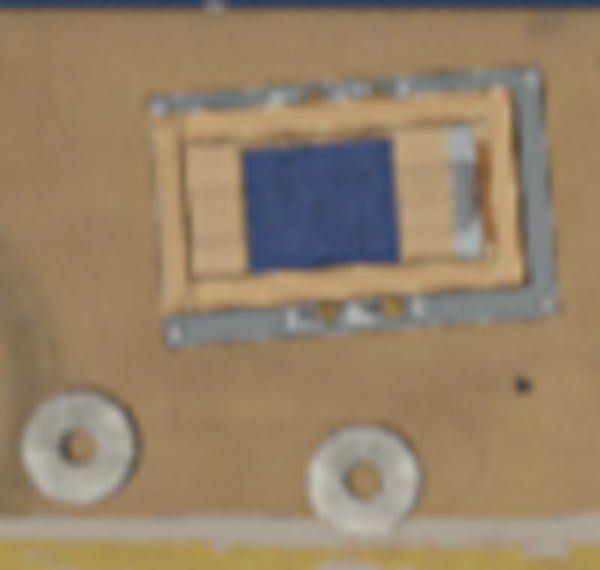

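View pics/z2.png

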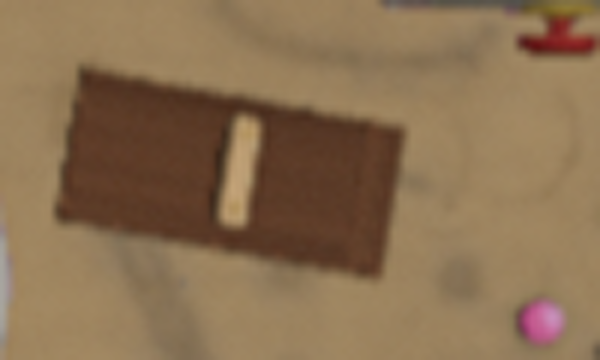

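View pics/z3.png

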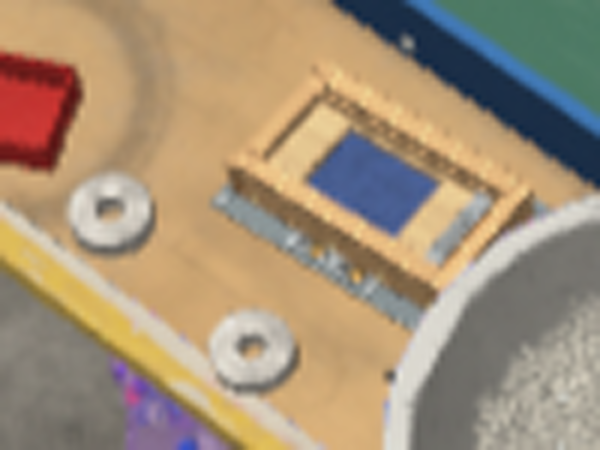

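View pics/z4.png

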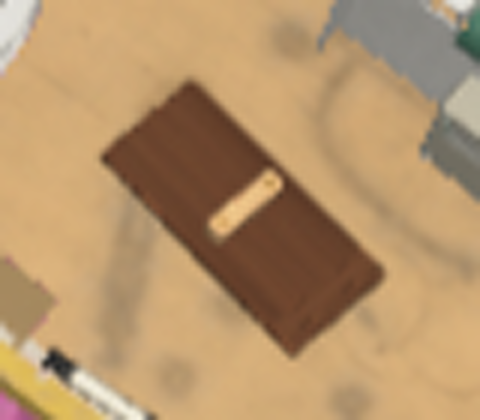

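```bash
cat > h.py <<'E'
import numpy as np,cv2
from rig import bot
np.set_printoptions(precision=4,suppress=True)
def cast(c,uv,z):
    K=c["camera_matrix"];T=c["cam_to_world"]
    uv=np.atleast_2d(uv).astype(float)
    d=np.c_[(uv[:,0]-K[0,2])/K[0,0],-(uv[:,1]-K[1,2])/K[1,1],-np.ones(len(uv))]@T[:3,:3].T
    o=T[:3,3]; t=(z-o[2])/d[:,2]
    return o+d*t[:,None]
def proj(c,p):
    K=c["camera_matrix"];T=c["cam_to_world"]
    q=(np.atleast_2d(p)-T[:3,3])@T[:3,:3]
    return np.c_[K[0,0]*q[:,0]/-q[:,2]+K[0,2],K[1,1]*-q[:,1]/-q[:,2]+K[1,2]]
def up(c,box,s=6):
    x0,y0,w,h=box
    return cv2.resize(c["color"][y0:y0+h,x0:x0+w],None,fx=s,fy=s,interpolation=cv2.INTER_CUBIC)
def full(p,box,s=6):
    p=np.atleast_2d(p).astype(float); return (p+.5)/s-.5+np.array(box[:2])
def big(m):
    cs,_=cv2.findContours(m.astype(np.uint8),cv2.RETR_EXTERNAL,cv2.CHAIN_APPROX_NONE)
    return max(cs,key=cv2.contourArea)
E
python3 - <<'E'
from h import *
C={n:bot.camera(n) for n in("top","side")}
B={"top":{"case":(195,200,90,60),"nest":(232,258,26,30),"lid":(410,205,80,55)},
   "side":{"case":(250,172,66,52),"nest":(252,213,22,20),"lid":(380,268,60,58)}}
for n in C:
    c=C[n]
    for k,b in B[n].items():
        im=up(c,b);hsv=cv2.cvtColor(im,cv2.COLOR_RGB2HSV);H,S,V=[hsv[...,i].astype(int) for i in range(3)]
        if k=="case": m={"felt":((H>100)&(H<125)&(S>90),.010)}
        if k=="nest": m={"nest":((S<60)&(V>110),.019)}
        if k=="lid": m={"lid":(V<115,.008),"batten":((V>175)&(S<140),.026)}
        for q,(mm,z) in m.items():
            if q=="batten":
                L=np.zeros(mm.shape,np.uint8);cv2.drawContours(L,[cv2.convexHull(big(V<115))],-1,1,-1);mm=mm&(L>0)
            ct=big(mm);uv=full(ct[:,0],b);P=cast(c,uv,z)[:,:2]
            r=cv2.minAreaRect((P*1000).astype(np.float32))
            print(n,q,"rect mm",np.round(r[0],1),np.round(r[1],1),round(r[2],2)," circ",np.round(cv2.minEnclosingCircle((P*1000).astype(np.float32))[1],1))
            vis=im.copy();cv2.drawContours(vis,[ct],-1,(255,0,0),1);cv2.imwrite(f"pics/m_{n}_{q}.png",vis[:,:,::-1])
print(cast(C["top"],full([[156,103],[538,73],[552,308],[172,338]],(185,195,0,0)),.004))
print(cast(C["side"],full([[215,200]],(220,165,0,0)),.004))
E
```

```text
top felt rect mm [493.4 268. ] [60.5 73.7] 4.75  circ 46.4
top nest rect mm [348.9 245.4] [61.1 79.7] 0.44  circ 43.6
top lid rect mm [ 477.8 -388. ] [174.9  83. ] 79.53  circ 94.3
top batten rect mm [ 477.9 -389.3] [10.  50.3] 79.89  circ 25.2
side felt rect mm [621.3 247.9] [152.6  46. ] 89.57  circ 76.4
side nest rect mm [346.9 238.5] [65.8 70.5] 1.53  circ 39.0
side lid rect mm [ 476.7 -390.1] [170.9  82.2] 79.8  circ 92.0
side batten rect mm [ 478.2 -389.8] [14.2 55.2] 79.84  circ 27.6
[[0.548  0.3553 0.004 ]
 [0.5635 0.1555 0.004 ]
 [0.4402 0.1479 0.004 ]
 [0.4249 0.3457 0.004 ]]
[[0.4262 0.3474 0.004 ]]
```

```bash
python3 - <<'E'
from h import *
a=cv2.imread("pics/top0.png")[:,:,::-1];b=cv2.imread("pics/side0.png")[:,:,::-1]
cv2.imwrite("pics/z5.png",up({"color":a},(205,200,80,60),10)[:,:,::-1])
cv2.imwrite("pics/z6.png",up({"color":b},(250,170,70,55),11)[:,:,::-1])
n1=up({"color":a},(232,258,30,32),10);n2=up({"color":b},(250,210,30,32),10)
cv2.imwrite("pics/z7.png",np.hstack([n1,n2])[:,:,::-1])
E
```

```text
(no output)
```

View pics/z5.png

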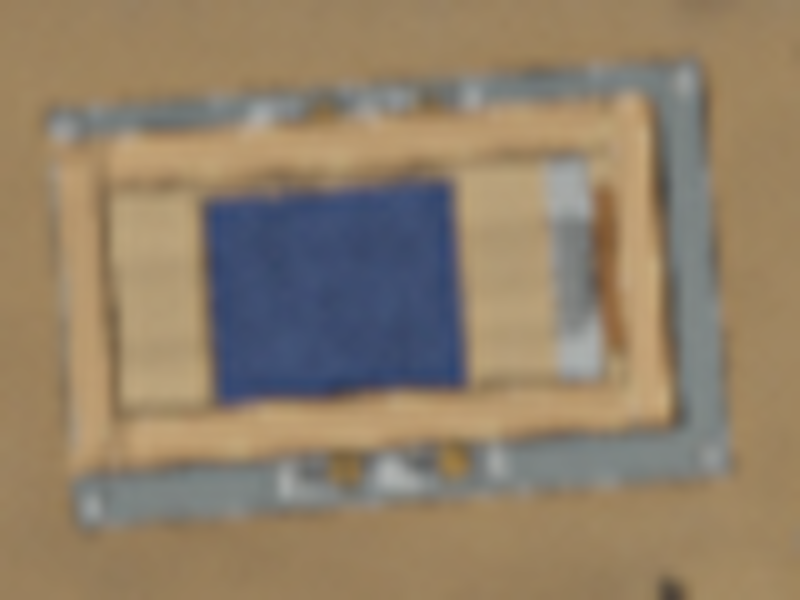

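View pics/z6.png

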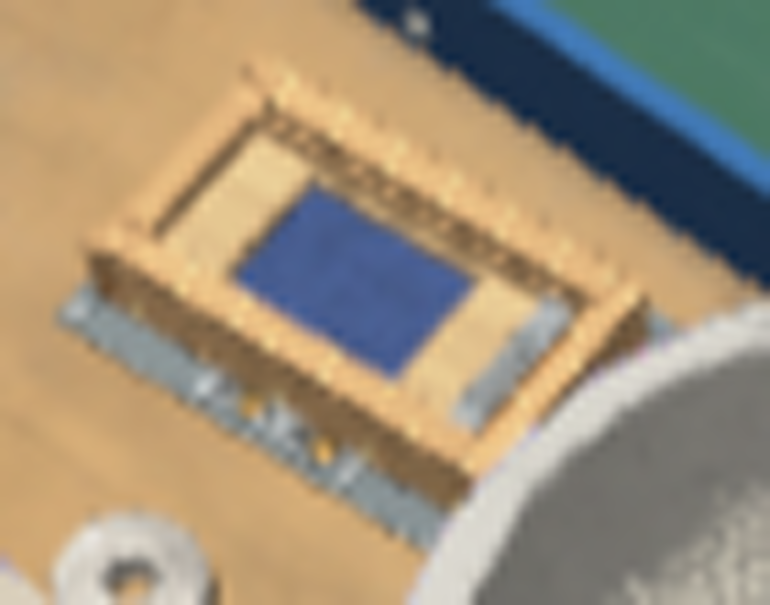

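View pics/z7.png

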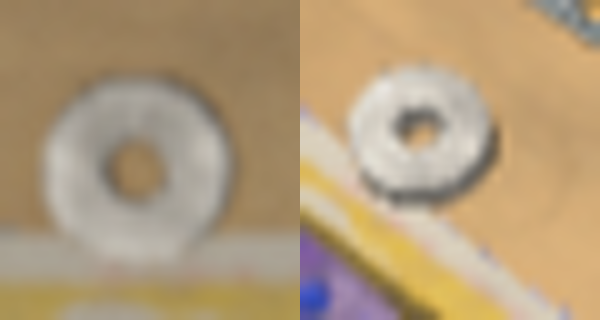

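```bash
python3 - <<'E'
from h import *
t=bot.camera("top");s=bot.camera("side")
bt=(205,200);bs=(250,170)
T=lambda p,z:cast(t,full(p,bt,10),z)[:,:2]*1e3
S=lambda p,z:cast(s,full(p,bs,11),z)[:,:2]*1e3
pc=T([[48,112],[700,68],[730,468],[80,522]],4)if 0 else T([[48,112],[700,68],[730,468],[80,522]],.004)
print("plate",pc,pc.mean(0))
o=pc.mean(0)
ux=(pc[1]+pc[2]-pc[0]-pc[3]);yaw=np.degrees(np.arctan2(ux[1],ux[0]))
uy=(pc[0]+pc[1]-pc[2]-pc[3]);print(yaw,np.degrees(np.arctan2(uy[1],uy[0]))-90, np.linalg.norm(ux)/2,np.linalg.norm(uy)/2)
yw=np.radians(yaw)
R=np.array([[np.cos(yw),np.sin(yw)],[-np.sin(yw),np.cos(yw)]])
L=lambda P:(R@(P-o).T).T.round(1).tolist()
print("felt L z10",L(T([[205,202],[218,402]],.01)),"R z20",L(T([[455,183],[467,385]],.02)))
print("case end wall outer z49",L(T([[650,100],[680,420]],.049)))
print("mouth z34",L(T([[60,155],[78,465]],.034)))
print("side walls outer z49 upper",L(T([[110,142],[620,98]],.049)),"lower",L(T([[110,462],[660,425]],.049)))
print("SIDE felt: far corner(+x,+y open) z?",L(S([[315,182]],.02)),L(S([[315,182]],.01)),"near-left",L(S([[235,275]],.01)),L(S([[235,275]],.02)),"near right",L(S([[393,378]],.01)),L(S([[393,378]],.02)),"far right",L(S([[475,283]],.01)),L(S([[475,283]],.02)))
print("SIDE plate corner",L(S([[58,315]],.004)),"case corner near-mouth z49",L(S([[88,245]],.049)),"endwall near corner",L(S([[470,480]],.049)),"far endwall",L(S([[648,290]],.049)),"far mouth",L(S([[255,75]],.049)))
for c,uv in((t,full([[137,170]],(232,258),10)),(t,full([[137,170]],(232,258),10)),(s,full([[422,130]]-np.array([300,0]),(250,210),10))):print("nest z19",cast(c,uv,.019)*1e3,cast(c,uv,.0)*1e3)
E
```

```text
plate [[551.1373 359.1771]
 [564.7297 154.6074]
 [438.8395 144.8366]
 [422.3323 347.8764]] [494.2597 251.6244]
-85.77671849346332 -85.27054361243256 204.3596752262663 127.78271621894787
felt L z10 [[-54.7, 32.0], [-54.8, -30.8]] R z20 [[24.8, 30.9], [24.3, -32.1]]
case end wall outer z49 [[89.6, 48.6], [91.9, -49.7]]
mouth z34 [[-93.9, 47.1], [-94.5, -48.6]]
side walls outer z49 upper [[-75.4, 48.1], [80.6, 49.9]] lower [[-81.7, -49.4], [85.7, -50.8]]
SIDE felt: far corner(+x,+y open) z? [[-51.9, 31.7]] [[-56.5, 36.4]] near-left [[-55.7, -13.7]] [[-51.1, -18.2]] near right [[19.9, -15.5]] [[24.1, -19.9]] far right [[19.8, 35.3]] [[24.0, 30.6]]
SIDE plate corner [[-101.7, -63.3]] case corner near-mouth z49 [[-90.0, -52.1]] endwall near corner [[84.7, -51.0]] far endwall [[89.7, 51.0]] far mouth [[-86.0, 42.7]]
nest z19 [[351.1431 243.0982  19.    ]] [[350.9391 245.8885   0.    ]]
nest z19 [[351.1431 243.0982  19.    ]] [[350.9391 245.8885   0.    ]]
nest z19 [[351.9367 241.5575  19.    ]] [[358.5103 250.2632   0.    ]]
```

```bash
cat >> h.py <<'E'
from scipy.spatial.transform import Rotation as Ro
def target(yaw):
    # tool x down, tool z along heading yaw (deg)
    z=np.array([np.cos(np.radians(yaw)),np.sin(np.radians(yaw)),0]);x=np.array([0,0,-1.]);y=np.cross(z,x)
    return Ro.from_matrix(np.c_[x,y,z])
def go(pos,yaw,flip=False):
    s=bot.read_state();R=Ro.from_quat(s["ee_rot"]);T=target(yaw+(180 if flip else 0))
    sh=R.inv().apply(np.array(pos)-s["tcp_pos"]);tu=(R.inv()*T).as_rotvec()
    print("shift",sh.round(4),"turn",tu.round(4),"deg",np.degrees(np.linalg.norm(tu)).round(1))
E
python3 - <<'E'
from h import *
s=bot.read_state();R=Ro.from_quat(s["ee_rot"]).as_matrix();print(R)
go([.351,.2425,.10],-85.5);go([.351,.2425,.10],-85.5,True)
t=bot.camera("top")
g=cv2.cvtColor(up(t,(195,190,100,75),6),cv2.COLOR_RGB2GRAY)
l=cv2.createLineSegmentDetector().detect(g)[0][:,0]
for x1,y1,x2,y2 in l:
    p=cast(t,full([[x1,y1],[x2,y2]],(195,190)),.034);d=(p[1]-p[0])[:2];n=np.hypot(*d)
    if n>.05:
        a=np.degrees(np.arctan2(d[1],d[0]));print(round(n*1e3),(p[:,:2]*1e3).round(1).tolist(),round((a+85.5+45)%90-45,2))
E
```

```text
[[-0.0002 -0.9548  0.2972]
 [-0.0007  0.2972  0.9548]
 [-1.     -0.0001 -0.0007]]
shift [ 0.1501 -0.263  -0.1638] turn [ 2.7613 -0.0001  0.001 ] deg 158.2
shift [ 0.1501 -0.263  -0.1638] turn [-0.3803 -0.0007 -0.0001] deg 21.8
101 [[451.6, 161.1], [552.0, 169.0]] -0.04
56 [[415.3, 99.8], [471.2, 92.4]] -12.01
80 [[462.2, 222.4], [456.5, 302.3]] -0.41
65 [[528.1, 227.9], [463.2, 222.7]] 0.02
63 [[457.6, 301.4], [520.6, 306.4]] 0.02
127 [[592.7, 134.2], [593.1, 261.5]] -4.65
71 [[593.3, 327.0], [593.1, 398.2]] -4.36
```

>>> drive_tool([
  [[0, -0.03, -0.019], [-0.08, 0, 0], 0.068],
  [[0, -0.065, -0.0405], [-0.16, 0, 0], 0.068],
  [[0, -0.1, -0.062], [-0.24, 0, 0], 0.068],
  [[0, -0.135, -0.084], [-0.32, 0, 0], 0.068],
  [[0, -0.17, -0.106], [-0.38, 0, 0], 0.068],
])

```text
time: 0.77
tcp_pos: [0.2801, 0.3242, 0.2504]
ee_rot: [0.52, -0.479, -0.52, -0.479]
force: [0.7, 0.4, 0.2]
gripper_width: 0.068
```

```bash
python3 -c "
from h import *
s=bot.read_state();print(s['time'],s['tcp_pos'],s['joints'],s['force'],s['gripper_width']);go([.351,.2425,.10],-85.5,True)"
```

```text
0.7667 [0.2801 0.3242 0.2504] [ 0.8583  0.0987 -0.1677  1.304  -0.0001  0.7754] [0.7319 0.4119 0.1504] 0.06795588608723632
shift [ 0.1504 -0.0638 -0.0874] turn [0.0044 0.0002 0.0004] deg 0.3
```

>>> drive_tool([
  [[0.01, -0.021, -0.028], [0.004, 0, 0], 0.072],
  [[0.03, -0.043, -0.058], [0.004, 0, 0], 0.072],
  [[0.06, -0.064, -0.0873], [0.004, 0, 0], 0.072],
  [[0.1, -0.064, -0.0873], [0.004, 0, 0], 0.072],
  [[0.13, -0.064, -0.0873], [0.004, 0, 0], 0.072],
])

```text
time: 1.18
tcp_pos: [0.3514, 0.2417, 0.119]
ee_rot: [0.517, -0.482, -0.517, -0.483]
force: [-0.4, -0.1, -0.8]
gripper_width: 0.0722
```

```bash
python3 - <<'E'
from h import *
go([.351,.2425,.04],-85.5,True)
s=bot.read_state();print(s['tcp_pos'],s['force'],s['gripper_width'])
a=bot.camera("top")["color"];b=bot.camera("side")["color"]
n1=up({"color":a},(225,250,45,45),8);n2=up({"color":b},(240,200,45,45),8)
cv2.imwrite("pics/n1.png",np.hstack([n1,n2])[:,:,::-1])
E
```

```text
shift [0.079  0.0004 0.0008] turn [-0.0091  0.0004  0.0014] deg 0.5
[0.3514 0.2417 0.119 ] [-0.3529 -0.129  -0.7817] 0.07224816228216283
```

View pics/n1.png

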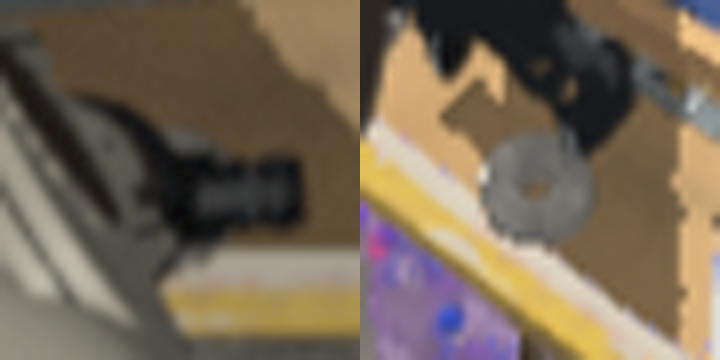

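The picture shows the gripper above the nest (nest at about side pixel (262,222)), still high. Descending.

>>> drive_tool([
  [[0.02, 0, 0.0005], [-0.009, 0, 0], 0.072],
  [[0.04, 0, 0.0005], [-0.009, 0, 0], 0.072],
  [[0.06, 0, 0.0005], [-0.009, 0, 0], 0.072],
  [[0.075, 0, 0.0005], [-0.009, 0, 0], 0.072],
  [[0.078, 0, 0.0005], [-0.009, 0, 0], 0.072],
])

```text
time: 1.7
tcp_pos: [0.3495, 0.2445, 0.042]
ee_rot: [-0.521, 0.479, 0.521, 0.478]
force: [1.1, 0.1, -0.7]
gripper_width: 0.0724
```

```bash
python3 - <<'E'
from h import *
go([.351,.2425,.02],-85.5,True)
s=bot.read_state();print(s['tcp_pos'],s['force'],s['gripper_width'])
a=bot.camera("top")["color"];b=bot.camera("side")["color"]
n1=up({"color":a},(225,250,45,45),8);n2=up({"color":b},(240,200,45,45),8)
cv2.imwrite("pics/n2.png",np.hstack([n1,n2])[:,:,::-1])
E
```

```text
shift [ 0.022  -0.0013 -0.0021] turn [ 0.0058 -0.0007 -0.0014] deg 0.3
[0.3495 0.2445 0.042 ] [ 1.1435  0.0928 -0.6858] 0.07238495607788514
```

View pics/n2.png

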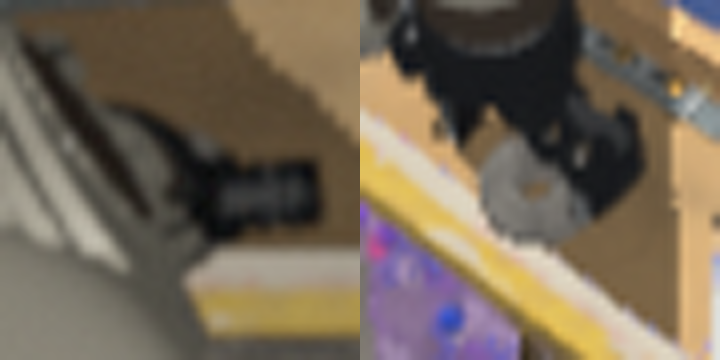

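>>> drive_tool([
  [[0.006, -0.0013, -0.002], [0.006, 0, 0], 0.072],
  [[0.012, -0.0013, -0.002], [0.006, 0, 0], 0.072],
  [[0.014, -0.0013, -0.002], [0.006, 0, 0], 0.072],
  [[0.016, -0.0013, -0.002], [0.006, 0, 0], 0.072],
  [[0.018, -0.0013, -0.002], [0.006, 0, 0], 0.072],
])

```text
time: 2.22
tcp_pos: [0.3516, 0.2423, 0.0244]
ee_rot: [0.519, -0.48, -0.519, -0.48]
force: [-0.1, 0.2, -0.1]
gripper_width: 0.0721
```

>>> drive_tool([
  [[0.0012, 0, 0], [0, 0, 0], 0.072],
  [[0.0024, 0, 0], [0, 0, 0], 0.072],
  [[0.0036, 0, 0], [0, 0, 0], 0.072],
  [[0.0036, 0, 0], [0, 0, 0], 0.072],
  [[0.0036, 0, 0], [0, 0, 0], 0.072],
])

```text
time: 2.63
tcp_pos: [0.3514, 0.2422, 0.0207]
ee_rot: [-0.519, 0.48, 0.519, 0.48]
force: [0.1, 0.1, -0.2]
gripper_width: 0.0716
```

>>> drive_tool([
  [[0.0008, 0, 0], [0, 0, 0], 0.072],
  [[0.0016, 0, 0], [0, 0, 0], 0.072],
  [[0.0024, 0, 0], [0, 0, 0], 0.072],
  [[0.0032, 0, 0], [0, 0, 0], 0.072],
  [[0.0032, 0, 0], [0, 0, 0], 0.072],
])

```text
time: 3.05
tcp_pos: [0.3514, 0.2422, 0.0174]
ee_rot: [-0.519, 0.48, 0.519, 0.48]
force: [-1.0, -0.5, 0.5]
gripper_width: 0.0719
```

>>> drive_tool([
  [[0.0008, 0, 0], [0, 0, 0], 0.072],
  [[0.0016, 0, 0], [0, 0, 0], 0.072],
  [[0.0024, 0, 0], [0, 0, 0], 0.072],
  [[0.0032, 0, 0], [0, 0, 0], 0.072],
  [[0.0032, 0, 0], [0, 0, 0], 0.072],
])

```text
time: 3.47
tcp_pos: [0.3514, 0.2422, 0.0141]
ee_rot: [-0.519, 0.48, 0.519, 0.48]
force: [0.4, -0.2, -0.7]
gripper_width: 0.072
```

>>> drive_tool([
  [[0.0008, 0, 0], [0, 0, 0], 0.072],
  [[0.0016, 0, 0], [0, 0, 0], 0.072],
  [[0.0024, 0, 0], [0, 0, 0], 0.072],
  [[0.0032, 0, 0], [0, 0, 0], 0.072],
  [[0.0032, 0, 0], [0, 0, 0], 0.072],
])

```text
time: 3.88
tcp_pos: [0.3514, 0.2422, 0.0109]
ee_rot: [-0.519, 0.48, 0.519, 0.48]
force: [-0.6, -0.4, -0.1]
gripper_width: 0.0718
```

>>> drive_tool([
  [[0.0007, 0, 0], [0, 0, 0], 0.072],
  [[0.0014, 0, 0], [0, 0, 0], 0.072],
  [[0.0021, 0, 0], [0, 0, 0], 0.072],
  [[0.0028, 0, 0], [0, 0, 0], 0.072],
  [[0.0028, 0, 0], [0, 0, 0], 0.072],
])

```text
time: 4.3
tcp_pos: [0.3515, 0.2423, 0.0106]
ee_rot: [0.519, -0.48, -0.519, -0.481]
force: [-6.0, -4.1, 26.2]
gripper_width: 0.0718
```

>>> drive_tool([
  [[-0.008, 0, 0], [0, 0, 0], 0.072],
  [[-0.015, 0, 0], [0, 0, 0], 0.072],
  [[-0.019, 0, 0], [0, 0, 0], 0.072],
  [[-0.019, 0, 0], [0, 0, 0], 0.064],
  [[-0.019, 0, 0], [0, 0, 0], 0.045],
])

```text
time: 4.72
tcp_pos: [0.3521, 0.2432, 0.028]
ee_rot: [-0.519, 0.479, 0.519, 0.481]
force: [-9.3, -3.8, 42.2]
gripper_width: 0.0541
```

>>> drive_tool([
  [[0, 0, 0], [0, 0, 0], 0.045],
  [[0, 0, 0], [0, 0, 0], 0.045],
  [[0, 0, 0], [0, 0, 0], 0.045],
  [[-0.005, 0, 0], [0, 0, 0], 0.045],
  [[-0.015, 0, 0], [0, 0, 0], 0.045],
])

```text
time: 5.13
tcp_pos: [0.3501, 0.2412, 0.0411]
ee_rot: [-0.519, 0.482, 0.519, 0.479]
force: [-0.2, 0.1, -2.8]
gripper_width: 0.0526
```

```bash
python3 - <<'E'
from h import *
s=bot.read_state();print(s['time'],s['tcp_pos'],s['force'],s['gripper_width'])
b=bot.camera("side")["color"]
cv2.imwrite("pics/n3.png",up({"color":b},(235,190,60,55),10)[:,:,::-1])
E
```

```text
5.1333 [0.3501 0.2412 0.0411] [-0.2188  0.1034 -2.7615] 0.05259808188009763
```

View pics/n3.png

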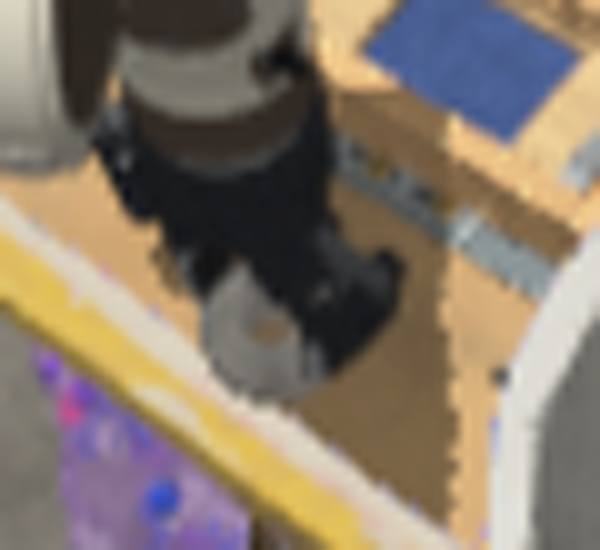

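>>> drive_tool([
  [[-0.002, 0, 0], [0, 0, 0], 0.045],
  [[-0.005, 0, 0], [0, 0, 0], 0.045],
  [[-0.01, 0, 0], [0, 0, 0], 0.045],
  [[-0.015, 0, 0], [0, 0, 0], 0.045],
  [[-0.02, 0, 0], [0, 0, 0], 0.045],
])

```text
time: 5.6
tcp_pos: [0.3513, 0.2421, 0.0625]
ee_rot: [-0.519, 0.481, 0.519, 0.48]
force: [0.5, 0.1, -2.7]
gripper_width: 0.0527
```

```bash
python3 - <<'E'
from h import *
s=bot.read_state();print(s['time'],s['tcp_pos'],s['force'],s['moment'],s['gripper_width'])
b=bot.camera("side")["color"]
cv2.imwrite("pics/n4.png",up({"color":b},(235,180,60,55),12)[:,:,::-1])
E
```

```text
5.6 [0.3513 0.2421 0.0625] [ 0.5062  0.1203 -2.6621] [0.0486 0.0085 0.0389] 0.05268025486163256
```

View pics/n4.png

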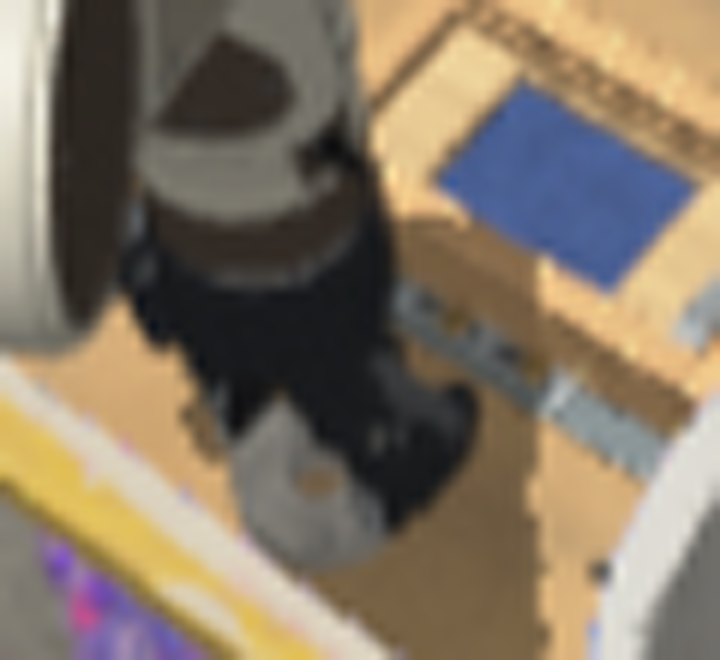

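```bash
python3 -c "
from h import *
go([.4925,.267,.10],-85.5,True)"
```

```text
shift [-0.0364 -0.1421  0.0135] turn [-0.0013  0.0006  0.0011] deg 0.1
```

>>> drive_tool([
  [[-0.02, 0, 0], [0, 0, 0], 0.045],
  [[-0.037, -0.02, 0.002], [0, 0, 0], 0.045],
  [[-0.037, -0.05, 0.005], [0, 0, 0], 0.045],
  [[-0.037, -0.085, 0.008], [0, 0, 0], 0.045],
  [[-0.037, -0.115, 0.011], [0, 0, 0], 0.045],
])

```text
time: 6.07
tcp_pos: [0.4674, 0.2626, 0.1002]
ee_rot: [0.519, -0.479, -0.519, -0.481]
force: [0.3, -0.4, -2.2]
gripper_width: 0.0526
```

>>> drive_tool([
  [[0, -0.017, 0.0015], [0, 0, 0], 0.045],
  [[0, -0.027, 0.0025], [0, 0, 0], 0.045],
  [[0, -0.027, 0.0025], [0, 0, 0], 0.045],
  [[0, -0.027, 0.0025], [0, 0, 0], 0.045],
  [[0, -0.027, 0.0025], [0, 0, 0], 0.045],
])

```text
time: 6.48
tcp_pos: [0.4907, 0.2662, 0.0989]
ee_rot: [-0.519, 0.481, 0.519, 0.48]
force: [-0.2, 0.1, -3.3]
gripper_width: 0.0527
```

```bash
python3 - <<'E'
from h import *
s=bot.read_state();print(s['time'],s['tcp_pos'],s['force'],s['gripper_width'])
go([.4925,.267,.05],-85.5,True)
a=bot.camera("top")["color"];b=bot.camera("side")["color"]
n1=up({"color":a},(200,185,75,75),5);n2=up({"color":b},(240,150,75,75),5)
cv2.imwrite("pics/n5.png",np.hstack([n1,n2])[:,:,::-1])
E
```

```text
6.4833 [0.4907 0.2662 0.0989] [-0.2124  0.1421 -3.3237] 0.052701741666700906
shift [ 0.0489 -0.0019  0.0007] turn [-0.0011 -0.0006 -0.0019] deg 0.1
```

View pics/n5.png

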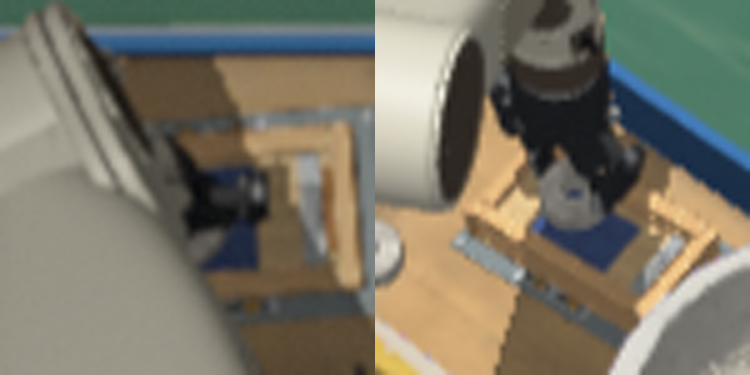

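The nest hangs level over the well (side pixel about (355,189) in full image), with felt visible around it.

>>> drive_tool([
  [[0.012, -0.0015, 0.0007], [0, 0, 0], 0.045],
  [[0.026, -0.0015, 0.0007], [0, 0, 0], 0.045],
  [[0.038, -0.0015, 0.0007], [0, 0, 0], 0.045],
  [[0.045, -0.0015, 0.0007], [0, 0, 0], 0.045],
  [[0.049, -0.0015, 0.0007], [0, 0, 0], 0.045],
])

```text
time: 7.0
tcp_pos: [0.4921, 0.2671, 0.0494]
ee_rot: [-0.519, 0.481, 0.519, 0.479]
force: [0.1, -2.0, -2.2]
gripper_width: 0.0529
```

>>> drive_tool([
  [[0.0015, 0, 0], [0, 0, 0], 0.045],
  [[0.003, 0, 0], [0, 0, 0], 0.045],
  [[0.0045, 0, 0], [0, 0, 0], 0.045],
  [[0.006, 0, 0], [0, 0, 0], 0.045],
  [[0.0075, 0, 0], [0, 0, 0], 0.045],
])

```text
time: 7.42
tcp_pos: [0.4938, 0.2677, 0.0432]
ee_rot: [0.519, -0.48, -0.519, -0.481]
force: [0.3, 0.9, -3.1]
gripper_width: 0.0526
```

>>> drive_tool([
  [[0.001, 0, 0], [0, 0, 0], 0.045],
  [[0.002, 0, 0], [0, 0, 0], 0.045],
  [[0.003, 0, 0], [0, 0, 0], 0.045],
  [[0.004, 0, 0], [0, 0, 0], 0.045],
  [[0.004, 0, 0], [0, 0, 0], 0.045],
])

```text
time: 7.83
tcp_pos: [0.4935, 0.2675, 0.0388]
ee_rot: [-0.519, 0.48, 0.519, 0.48]
force: [0.1, 0.8, -2.1]
gripper_width: 0.0528
```

>>> drive_tool([
  [[0.0006, 0, 0], [0, 0, 0], 0.045],
  [[0.0012, 0, 0], [0, 0, 0], 0.045],
  [[0.0018, 0, 0], [0, 0, 0], 0.045],
  [[0.0018, 0, 0], [0, 0, 0], 0.045],
  [[0.0018, 0, 0], [0, 0, 0], 0.045],
])

```text
time: 8.25
tcp_pos: [0.4936, 0.2675, 0.0385]
ee_rot: [0.519, -0.48, -0.519, -0.481]
force: [-3.7, -1.3, 6.8]
gripper_width: 0.0528
```

>>> drive_tool([
  [[-0.0008, 0, 0], [0, 0, 0], 0.045],
  [[-0.0008, 0, 0], [0, 0, 0], 0.055],
  [[-0.0008, 0, 0], [0, 0, 0], 0.06],
  [[-0.0008, 0, 0], [0, 0, 0], 0.067],
  [[-0.0008, 0, 0], [0, 0, 0], 0.067],
])

```text
time: 8.67
tcp_pos: [0.4937, 0.2676, 0.0378]
ee_rot: [0.519, -0.48, -0.519, -0.48]
force: [-0.0, -0.6, -0.3]
gripper_width: 0.0668
```

>>> drive_tool([
  [[-0.002, 0, 0], [0, 0, 0], 0.067],
  [[-0.012, 0, 0], [0, 0, 0], 0.067],
  [[-0.032, 0, 0], [0, 0, 0], 0.067],
  [[-0.062, 0, 0], [0, 0, 0], 0.067],
  [[-0.1, 0, 0], [0, 0, 0], 0.067],
])

```text
time: 9.08
tcp_pos: [0.4918, 0.2666, 0.1373]
ee_rot: [-0.518, 0.482, 0.519, 0.479]
force: [-0.0, -0.5, -1.3]
gripper_width: 0.0671
```

```bash
python3 - <<'E'
from h import *
s=bot.read_state();print(s['time'],s['tcp_pos'],s['force'],s['gripper_width'])
a=bot.camera("top")["color"];b=bot.camera("side")["color"]
n1=up({"color":a},(200,185,75,75),5);n2=up({"color":b},(240,150,75,75),5)
cv2.imwrite("pics/n6.png",np.hstack([n1,n2])[:,:,::-1])
E
```

```text
9.0833 [0.4918 0.2666 0.1373] [-0.0448 -0.5253 -1.2635] 0.06709100325619954
```

View pics/n6.png

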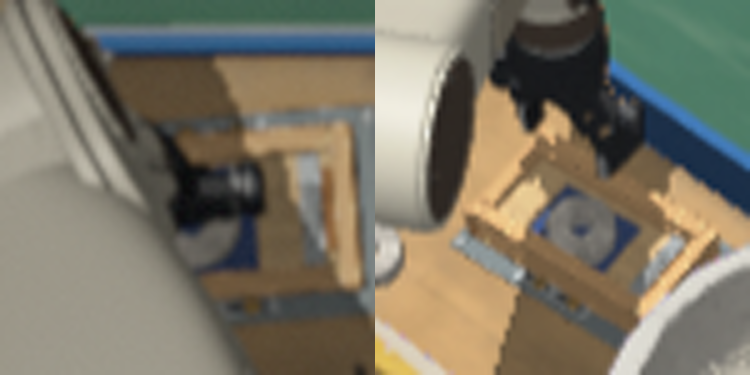

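The nest sits flat in the felt well (side crop (582,228)), released. Now to the lid.

>>> drive_tool([
  [[-0.04, 0, 0], [0, 0, 0], 0.067],
  [[-0.08, 0, 0], [0, 0, 0], 0.067],
  [[-0.115, 0.002, -0.02], [0, 0, 0], 0.055],
  [[-0.14, 0.005, -0.05], [0, 0, 0], 0.05],
  [[-0.153, 0.009, -0.088], [0, 0, 0], 0.045],
])

```text
time: 9.6
tcp_pos: [0.4926, 0.1801, 0.2956]
ee_rot: [0.521, -0.477, -0.519, -0.482]
force: [2.1, -0.9, 0.1]
gripper_width: 0.0448
```

>>> drive_tool([
  [[0, 0.004, -0.04], [0.05, 0, 0], 0.045],
  [[0, 0.008, -0.08], [0.1, 0, 0], 0.045],
  [[0, 0.012, -0.12], [0.15, 0, 0], 0.045],
  [[0, 0.016, -0.16], [0.2, 0, 0], 0.045],
  [[0, 0.02, -0.2], [0.25, 0, 0], 0.045],
])

```text
time: 10.02
tcp_pos: [0.4863, -0.0237, 0.2917]
ee_rot: [-0.455, 0.541, 0.454, 0.542]
force: [0.1, -0.2, -0.8]
gripper_width: 0.0447
```

```bash
python3 -c "
from h import *
s=bot.read_state();print(s['time'],s['tcp_pos'],s['joints'])
go([.4778,-.389,.29],-100.3,True)"
```

```text
10.0167 [ 0.4863 -0.0237  0.2917] [-0.0487  0.1991  0.0592  1.4293 -0.      0.1263]
shift [ 0.0017 -0.0552 -0.3612] turn [0.0048 0.0002 0.0016] deg 0.3
```

>>> drive_tool([
  [[0, -0.006, -0.04], [0.005, 0, 0], 0.045],
  [[0, -0.012, -0.08], [0.005, 0, 0], 0.045],
  [[0, -0.018, -0.12], [0.005, 0, 0], 0.045],
  [[0, -0.024, -0.16], [0.005, 0, 0], 0.045],
  [[0, -0.03, -0.2], [0.005, 0, 0], 0.045],
])

```text
time: 10.43
tcp_pos: [0.4814, -0.2261, 0.2917]
ee_rot: [-0.454, 0.542, 0.453, 0.543]
force: [0.8, -0.0, -0.1]
gripper_width: 0.0449
```

>>> drive_tool([
  [[0.02, -0.006, -0.04], [0, 0, 0], 0.045],
  [[0.05, -0.012, -0.08], [0, 0, 0], 0.045],
  [[0.08, -0.018, -0.12], [0, 0, 0], 0.045],
  [[0.11, -0.024, -0.15], [0, 0, 0], 0.045],
  [[0.15, -0.025, -0.161], [0, 0, 0], 0.045],
])

```text
time: 10.85
tcp_pos: [0.4792, -0.3828, 0.1596]
ee_rot: [-0.455, 0.543, 0.45, 0.543]
force: [1.8, -0.1, 1.0]
gripper_width: 0.0453
```

```bash
python3 - <<'E'
from h import *
s=bot.read_state();print(s['time'],s['tcp_pos'],s['joints'],s['force'])
go([.4778,-.389,.06],-100.3,True)
a=bot.camera("top")["color"];b=bot.camera("side")["color"]
n1=up({"color":a},(405,195,75,75),5);n2=up({"color":b},(370,245,75,75),5)
cv2.imwrite("pics/n7.png",np.hstack([n1,n2])[:,:,::-1])
E
```

```text
10.85 [ 0.4792 -0.3828  0.1596] [-0.6737  0.5081  0.1595  1.2151 -0.0008 -0.4932] [ 1.7553 -0.128   1.0242]
shift [ 0.0996  0.0008 -0.0059] turn [-0.0007 -0.004   0.0058] deg 0.4
```

View pics/n7.png

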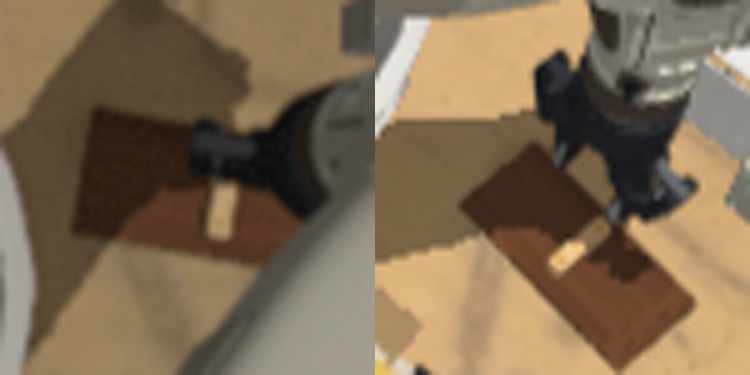

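The gripper is above the batten (side crop (590,245)) and still settling; going down.

>>> drive_tool([
  [[0.025, 0, 0], [0, 0, 0], 0.045],
  [[0.055, 0, 0], [0, 0, 0], 0.045],
  [[0.08, 0, 0], [0, 0, 0], 0.045],
  [[0.09, 0, 0], [0, 0, 0], 0.045],
  [[0.09, 0, 0], [0, 0, 0], 0.045],
])

```text
time: 11.37
tcp_pos: [0.4773, -0.3766, 0.0665]
ee_rot: [-0.452, 0.542, 0.455, 0.542]
force: [0.1, 0.7, 0.5]
gripper_width: 0.0447
```

```bash
python3 - <<'E'
from h import *
s=bot.read_state();print(s['time'],s['tcp_pos'],s['force'])
go([.4778,-.389,.0305],-100.3,True)
a=bot.camera("top")["color"];b=bot.camera("side")["color"]
n1=up({"color":a},(415,205,60,60),6);n2=up({"color":b},(380,265,60,60),6)
cv2.imwrite("pics/n8.png",np.hstack([n1,n2])[:,:,::-1])
E
```

```text
11.3667 [ 0.4773 -0.3766  0.0665] [0.1254 0.7003 0.4582]
shift [ 0.036  -0.0028 -0.0122] turn [ 0.0028  0.0024 -0.0039] deg 0.3
```

View pics/n8.png

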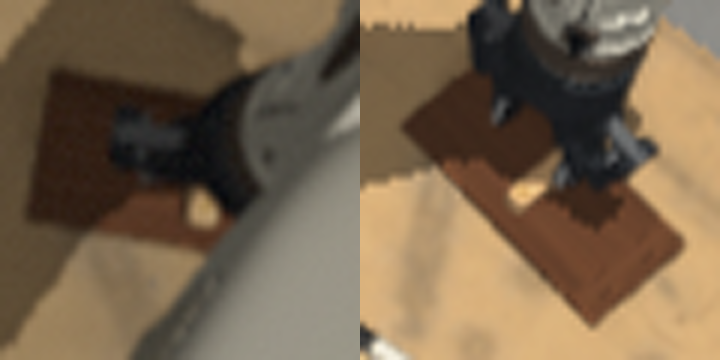

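>>> drive_tool([
  [[0.004, -0.0028, -0.0122], [0.003, 0, 0], 0.045],
  [[0.012, -0.0028, -0.0122], [0.003, 0, 0], 0.045],
  [[0.016, -0.0028, -0.0122], [0.003, 0, 0], 0.045],
  [[0.018, -0.0028, -0.0122], [0.003, 0, 0], 0.045],
  [[0.018, -0.0028, -0.0122], [0.003, 0, 0], 0.045],
])

```text
time: 11.88
tcp_pos: [0.4784, -0.3906, 0.0494]
ee_rot: [-0.452, 0.543, 0.453, 0.543]
force: [0.6, 1.4, 0.1]
gripper_width: 0.0448
```

```bash
python3 - <<'E'
from h import *
s=bot.read_state();print(s['time'],s['tcp_pos'],s['force'])
go([.4778,-.389,.0305],-100.3,True)
a=bot.camera("top")["color"];b=bot.camera("side")["color"]
n1=up({"color":a},(415,205,60,60),6);n2=up({"color":b},(380,265,60,60),6)
cv2.imwrite("pics/n9.png",np.hstack([n1,n2])[:,:,::-1])
E
```

```text
11.8833 [ 0.4784 -0.3906  0.0494] [0.5556 1.4275 0.1119]
shift [0.0189 0.0009 0.0014] turn [-0.0013  0.0008 -0.0012] deg 0.1
```

View pics/n9.png

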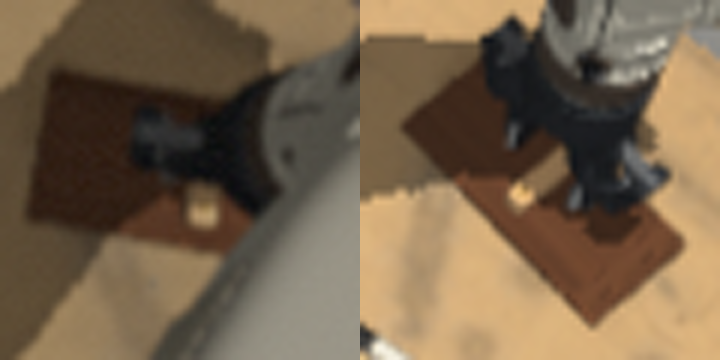

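Fingers straddle the batten (side crop (540,180)). Descend and close.

>>> drive_tool([
  [[0.007, 0.0005, 0.001], [0, 0, 0], 0.045],
  [[0.014, 0.0005, 0.001], [0, 0, 0], 0.045],
  [[0.018, 0.0005, 0.001], [0, 0, 0], 0.045],
  [[0.0188, 0.0005, 0.001], [0, 0, 0], 0.045],
  [[0.0188, 0.0005, 0.001], [0, 0, 0], 0.045],
])

```text
time: 12.4
tcp_pos: [0.4782, -0.3893, 0.0304]
ee_rot: [-0.452, 0.543, 0.453, 0.543]
force: [-0.6, -0.6, -0.7]
gripper_width: 0.0447
```

>>> drive_tool([
  [[0, 0, 0], [0, 0, 0], 0.03],
  [[0, 0, 0], [0, 0, 0], 0.02],
  [[0, 0, 0], [0, 0, 0], 0.005],
  [[0, 0, 0], [0, 0, 0], 0.005],
  [[0, 0, 0], [0, 0, 0], 0.005],
])

```text
time: 12.82
tcp_pos: [0.4789, -0.3901, 0.0318]
ee_rot: [-0.453, 0.543, 0.452, 0.543]
force: [-0.5, -0.1, 1.1]
gripper_width: 0.0125
```

>>> drive_tool([
  [[0, 0, 0], [0, 0, 0], 0.005],
  [[0, 0, 0], [0, 0, 0], 0.005],
  [[-0.005, 0, 0], [0, 0, 0], 0.005],
  [[-0.015, 0, 0], [0, 0, 0], 0.005],
  [[-0.03, 0, 0], [0, 0, 0], 0.005],
])

```text
time: 13.23
tcp_pos: [0.4773, -0.3886, 0.0601]
ee_rot: [-0.451, 0.543, 0.454, 0.543]
force: [0.7, 0.2, -1.9]
gripper_width: 0.0124
```

```bash
python3 - <<'E'
from h import *
s=bot.read_state();print(s['time'],s['tcp_pos'],s['force'],s['moment'])
go([.4778,-.389,.30],-100.3,True)
a=bot.camera("top")["color"];b=bot.camera("side")["color"]
n1=up({"color":a},(415,205,60,60),6);n2=up({"color":b},(380,265,60,60),6)
cv2.imwrite("pics/n10.png",np.hstack([n1,n2])[:,:,::-1])
E
```

```text
13.2333 [ 0.4773 -0.3886  0.0601] [ 0.6654  0.1541 -1.9356] [-0.0176  0.0089  0.0623]
shift [-0.2399  0.0004  0.0003] turn [-0.001   0.0022 -0.0039] deg 0.3
```

View pics/n10.png

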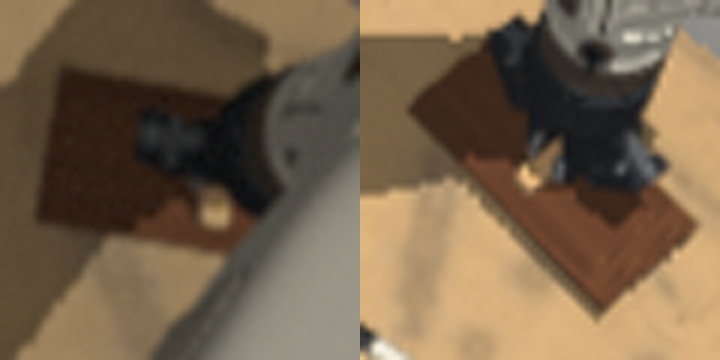

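>>> drive_tool([
  [[-0.035, 0, 0], [0, 0, 0], 0.005],
  [[-0.075, 0, 0], [0, 0, 0], 0.005],
  [[-0.115, 0, 0], [0, 0, 0], 0.005],
  [[-0.155, 0, 0], [0, 0, 0], 0.005],
  [[-0.195, 0, 0], [0, 0, 0], 0.005],
])

```text
time: 13.75
tcp_pos: [0.4782, -0.3894, 0.2577]
ee_rot: [-0.453, 0.543, 0.453, 0.543]
force: [0.8, -1.2, -1.4]
gripper_width: 0.0121
```

>>> drive_tool([
  [[-0.035, 0, 0], [0, 0, 0], 0.005],
  [[-0.05, 0.001, 0.005], [0, 0, 0], 0.005],
  [[-0.055, 0.004, 0.025], [0, 0, 0], 0.005],
  [[-0.055, 0.009, 0.055], [0, 0, 0], 0.005],
  [[-0.055, 0.014, 0.09], [0, 0, 0], 0.005],
])

```text
time: 14.17
tcp_pos: [0.4809, -0.2991, 0.3112]
ee_rot: [-0.452, 0.544, 0.452, 0.544]
force: [1.4, -0.0, -1.1]
gripper_width: 0.0123
```

```bash
python3 -c "
from h import *
s=bot.read_state();print(s['time'],s['tcp_pos'],s['joints'],s['gripper_width'])
go([.4785,.446,.31],-85.5,True)"
```

```text
14.1667 [ 0.4809 -0.2991  0.3112] [-0.5563  0.3615  0.3283  1.5365 -0.0002 -0.3727] 0.012340580157066617
shift [0.0006 0.1384 0.7321] turn [-0.2622 -0.0007  0.0008] deg 15.0
```

>>> drive_tool([
  [[0, 0.007, 0.038], [-0.02, 0, 0], 0.005],
  [[0, 0.015, 0.078], [-0.04, 0, 0], 0.005],
  [[0, 0.0225, 0.118], [-0.06, 0, 0], 0.005],
  [[0, 0.03, 0.158], [-0.08, 0, 0], 0.005],
  [[0, 0.0375, 0.198], [-0.1, 0, 0], 0.005],
])

```text
time: 14.58
tcp_pos: [0.4791, -0.0954, 0.311]
ee_rot: [-0.479, 0.52, 0.48, 0.52]
force: [0.8, 0.5, -0.3]
gripper_width: 0.0127
```

```bash
python3 -c "
from h import *
s=bot.read_state();print(s['time'],s['tcp_pos'],s['gripper_width'])
go([.4785,.446,.31],-85.5,True)"
```

```text
14.5833 [ 0.4791 -0.0954  0.311 ] 0.01266781072931589
shift [0.0011 0.044  0.5396] turn [-0.1588  0.0002 -0.0002] deg 9.1
```

>>> drive_tool([
  [[0, 0.003, 0.04], [-0.03, 0, 0], 0.005],
  [[0, 0.0065, 0.08], [-0.06, 0, 0], 0.005],
  [[0, 0.0095, 0.12], [-0.09, 0, 0], 0.005],
  [[0, 0.013, 0.16], [-0.12, 0, 0], 0.005],
  [[0, 0.0163, 0.2], [-0.159, 0, 0], 0.005],
])

```text
time: 15.0
tcp_pos: [0.479, 0.1053, 0.3111]
ee_rot: [0.52, -0.48, -0.52, -0.48]
force: [1.5, -0.8, -1.5]
gripper_width: 0.0121
```

```bash
python3 -c "
from h import *
s=bot.read_state();print(s['time'],s['tcp_pos'],s['gripper_width'])
go([.4785,.446,.31],-85.5,True)"
```

```text
15.0 [0.479  0.1053 0.3111] 0.012133510119283685
shift [ 0.0011 -0.0266  0.3396] turn [ 0.0012 -0.     -0.    ] deg 0.1
```

>>> drive_tool([
  [[0, -0.003, 0.04], [0, 0, 0], 0.005],
  [[0, -0.006, 0.08], [0, 0, 0], 0.005],
  [[0, -0.009, 0.12], [0, 0, 0], 0.005],
  [[0, -0.0125, 0.16], [0, 0, 0], 0.005],
  [[0, -0.0156, 0.2], [0, 0, 0], 0.005],
])

```text
time: 15.42
tcp_pos: [0.479, 0.306, 0.3109]
ee_rot: [0.519, -0.48, -0.519, -0.48]
force: [0.8, -0.3, -1.1]
gripper_width: 0.0127
```

>>> drive_tool([
  [[0.01, -0.003, 0.035], [0, 0, 0], 0.005],
  [[0.03, -0.006, 0.07], [0, 0, 0], 0.005],
  [[0.06, -0.009, 0.105], [0, 0, 0], 0.005],
  [[0.09, -0.011, 0.13], [0, 0, 0], 0.005],
  [[0.12, -0.011, 0.14], [0, 0, 0], 0.005],
])

```text
time: 15.83
tcp_pos: [0.4789, 0.4486, 0.1893]
ee_rot: [-0.52, 0.478, 0.52, 0.48]
force: [0.5, 0.4, -2.1]
gripper_width: 0.0122
```

```bash
python3 - <<'E'
from h import *
s=bot.read_state();print(s['time'],s['tcp_pos'],s['gripper_width'])
go([.4785,.446,.085],-85.5,True)
a=bot.camera("top")["color"];b=bot.camera("side")["color"]
n1=up({"color":a},(115,170,160,120),4);n2=up({"color":b},(190,120,120,120),4)
cv2.imwrite("pics/l1.png",n1[:,:,::-1]);cv2.imwrite("pics/l2.png",n2[:,:,::-1])
E
```

```text
15.8333 [0.4789 0.4486 0.1893] 0.012165380762504079
shift [ 0.1043  0.0007 -0.0028] turn [0.0031 0.0022 0.0008] deg 0.2
```

View pics/l1.png

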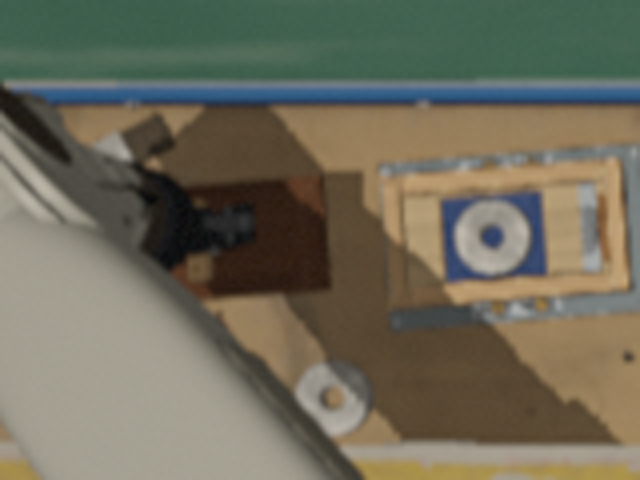

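View pics/l2.png

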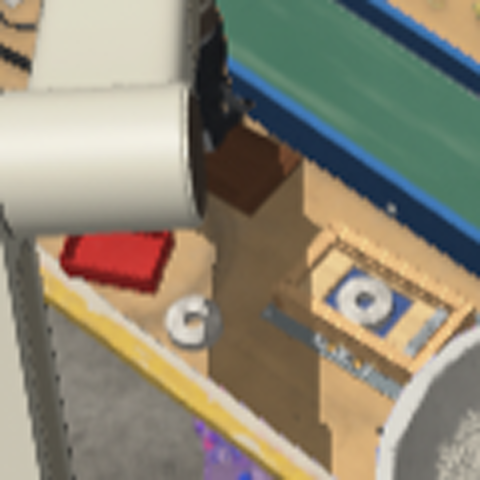

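>>> drive_tool([
  [[0.02, 0.0007, 0], [0.003, 0, 0], 0.005],
  [[0.05, 0.0007, 0], [0.003, 0, 0], 0.005],
  [[0.08, 0.0007, 0], [0.003, 0, 0], 0.005],
  [[0.105, 0.0007, 0], [0.003, 0, 0], 0.005],
  [[0.108, 0.0007, 0], [0.003, 0, 0], 0.005],
])

```text
time: 16.35
tcp_pos: [0.477, 0.4412, 0.0793]
ee_rot: [-0.518, 0.484, 0.518, 0.478]
force: [-1.4, -0.4, -3.0]
gripper_width: 0.0125
```

>>> drive_tool([
  [[0.003, 0, 0], [0, 0, 0], 0.005],
  [[0.004, 0, 0], [0, 0, 0], 0.005],
  [[0.004, 0, 0], [0, 0, 0], 0.005],
  [[0.004, 0, 0], [0, 0, 0], 0.005],
  [[0.004, 0, 0], [0, 0, 0], 0.005],
])

```text
time: 16.77
tcp_pos: [0.4799, 0.4452, 0.0814]
ee_rot: [0.519, -0.48, -0.518, -0.482]
force: [-0.5, -0.9, -1.4]
gripper_width: 0.0119
```

```bash
python3 - <<'E'
from h import *
s=bot.read_state();print(s['time'],s['tcp_pos'],s['force'],s['moment'],s['gripper_width'])
go([.4785,.446,.075],-85.5,True)
t=bot.camera("top");a=t["color"];b=bot.camera("side")["color"]
cv2.imwrite("pics/l3.png",up(t,(160,195,100,75),8)[:,:,::-1])
cv2.imwrite("pics/l4.png",up({"color":b},(220,130,100,75),8)[:,:,::-1])
E
```

```text
16.7667 [0.4799 0.4452 0.0814] [-0.4738 -0.8776 -1.383 ] [ 0.0804  0.0094 -0.0175] 0.01185293351435536
shift [0.0064 0.0013 0.0009] turn [-0.0034  0.0022  0.0028] deg 0.3
```

View pics/l3.png

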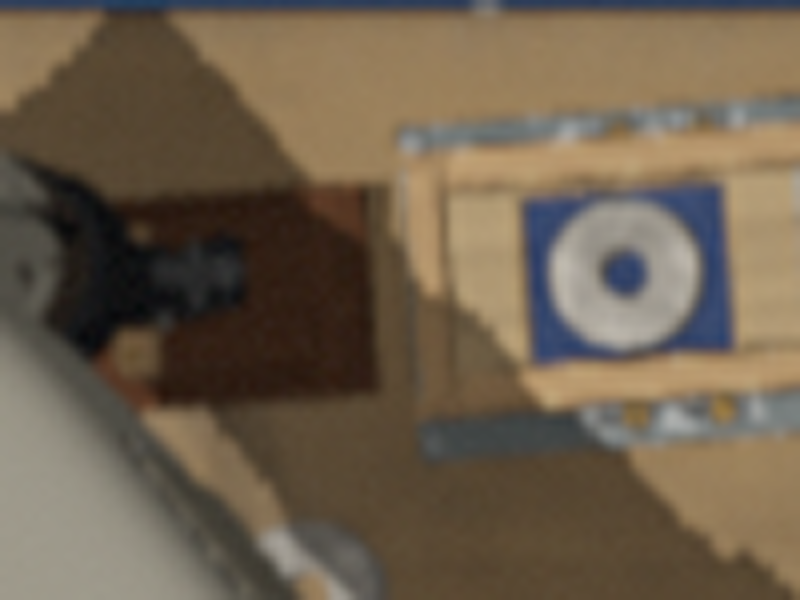

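View pics/l4.png

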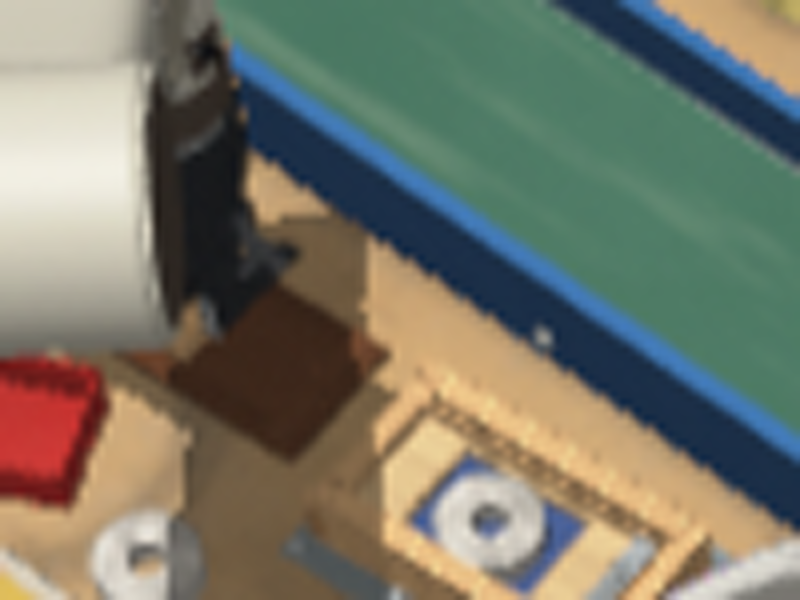

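```bash
python3 - <<'E'
from h import *
t=bot.camera("top");b=(160,195)
o=np.array([494.26,251.62]);y=np.radians(-85.5);R=np.array([[np.cos(y),np.sin(y)],[-np.sin(y),np.cos(y)]])
L=lambda p,z:((R@(cast(t,full(p,b,8),z)[:,:2]*1e3-o).T).T).round(1).tolist()
print("lid corners",L([[367,187],[377,390]],.058),"edges up",L([[125,205],[367,187]],.058),"low",L([[165,402],[377,390]],.058))
print("case mouth edges z49", L([[405,150],[425,425]],.049),"upper outer",L([[450,148],[780,125]],.049),"low",L([[540,407],[780,392]],.049))
s=bot.read_state();print("tcp",R@(s['tcp_pos'][:2]*1e3-o))
g=cv2.cvtColor(up(t,(160,195,125,65),6),cv2.COLOR_RGB2GRAY)
for x1,y1,x2,y2 in cv2.createLineSegmentDetector().detect(g)[0][:,0]:
    p=cast(t,full([[x1,y1],[x2,y2]],(160,195)),.049);d=(p[1]-p[0])[:2];n=np.hypot(*d)
    if n>.03:
        a=np.degrees(np.arctan2(d[1],d[0]));print(round(n*1e3),(R@((p[:,:2]*1e3)-o).T).T.round(1).tolist(),round((a+85.5+45)%90-45,2))
E
```

```text
lid corners [[-104.8, 37.1], [-106.2, -40.0]] edges up [[-196.4, 37.6], [-104.8, 37.1]] low [[-186.2, -38.1], [-106.2, -40.0]]
case mouth edges z49 [[-91.3, 51.1], [-91.0, -54.2]] upper outer [[-74.2, 50.5], [51.7, 49.3]] low [[-47.0, -50.8], [44.3, -52.5]]
tcp [-193.7234    0.1829]
100 [[88.3, -50.6], [88.3, 49.2]] -0.02
33 [[-7.6, -37.5], [-40.4, -33.3]] -7.3
35 [[28.0, -35.5], [-7.0, -35.1]] -0.69
63 [[28.3, 28.9], [28.4, -34.3]] 0.06
62 [[-49.8, -33.1], [-49.8, 28.9]] 0.06
36 [[-82.0, -2.5], [-80.8, 33.3]] -1.9
31 [[-65.2, 102.0], [-96.2, 104.5]] -4.44
32 [[25.5, 95.1], [-6.2, 97.3]] -3.95
37 [[-204.6, 112.9], [-241.3, 116.1]] -5.04
79 [[-96.9, 104.4], [-175.4, 110.7]] -4.57
33 [[-106.2, 10.4], [-107.3, -22.1]] -1.98
```

>>> drive_tool([
  [[0.004, 0, 0], [-0.005, 0, 0], 0.005],
  [[0.008, 0, 0], [-0.005, 0, 0], 0.005],
  [[0.0115, 0, 0], [-0.005, 0, 0], 0.005],
  [[0.0115, 0, 0], [-0.005, 0, 0], 0.005],
  [[0.0115, 0, 0], [-0.005, 0, 0], 0.005],
])

```text
time: 17.33
tcp_pos: [0.4785, 0.4441, 0.067]
ee_rot: [-0.52, 0.48, 0.52, 0.479]
force: [-0.2, 0.2, -1.6]
gripper_width: 0.012
```

>>> drive_tool([
  [[0, 0, -0.004], [0, 0, 0], 0.005],
  [[0, 0, -0.009], [0, 0, 0], 0.005],
  [[0, 0, -0.014], [0, 0, 0], 0.005],
  [[0, 0, -0.019], [0, 0, 0], 0.005],
  [[0, 0, -0.021], [0, 0, 0], 0.005],
])

```text
time: 17.75
tcp_pos: [0.4808, 0.4223, 0.068]
ee_rot: [0.52, -0.48, -0.519, -0.48]
force: [-0.4, 0.5, -2.2]
gripper_width: 0.0122
```

>>> drive_tool([
  [[0, 0, 0], [0, 0, 0], 0.005],
  [[0, 0, 0], [0, 0, 0], 0.005],
  [[0, 0, 0], [0, 0, 0], 0.005],
  [[0, 0, 0], [0, 0, 0], 0.005],
  [[0, 0, 0], [0, 0, 0], 0.005],
])

```text
time: 18.17
tcp_pos: [0.4805, 0.4238, 0.0678]
ee_rot: [-0.52, 0.479, 0.52, 0.479]
force: [0.6, -0.0, -0.9]
gripper_width: 0.0123
```

```bash
python3 - <<'E'
from h import *
s=bot.read_state();print(s['time'],s['tcp_pos'],s['force'],s['moment'],s['gripper_width'])
go([.4785,.446,.075],-85.5,True)
t=bot.camera("top");b=bot.camera("side")["color"]
cv2.imwrite("pics/l5.png",up(t,(180,195,100,75),8)[:,:,::-1])
cv2.imwrite("pics/l6.png",up({"color":b},(230,140,100,75),8)[:,:,::-1])
E
```

```text
18.1667 [0.4805 0.4238 0.0678] [ 0.6407 -0.0002 -0.9143] [ 0.0133  0.0293 -0.0023] 0.012339430115894634
shift [-0.0072  0.0002  0.0223] turn [0.002  0.0001 0.    ] deg 0.1
```

View pics/l5.png

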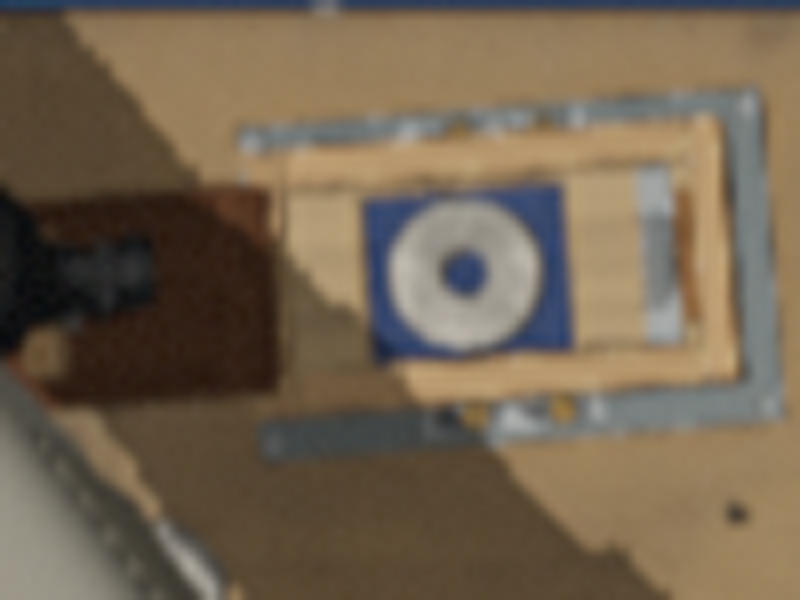

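View pics/l6.png

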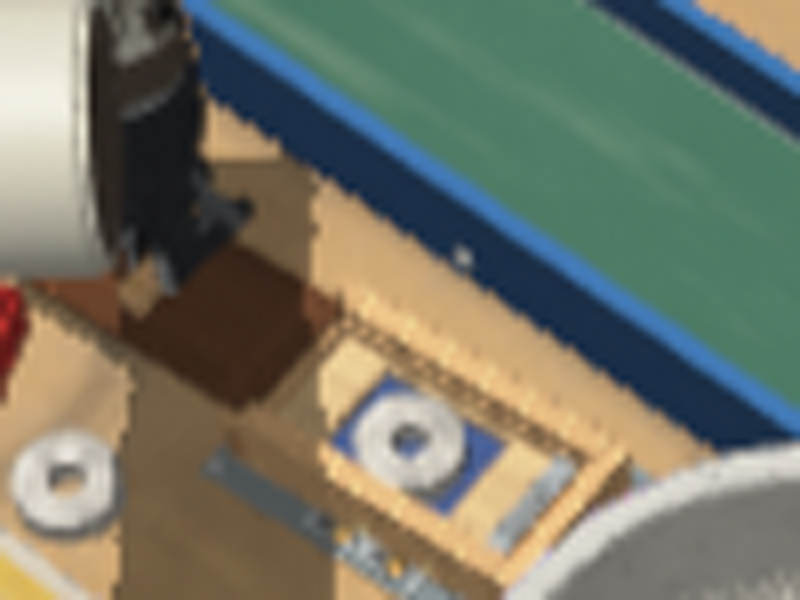

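>>> drive_tool([
  [[0.0005, 0, 0], [0, 0, 0], 0.005],
  [[0.001, 0, 0], [0, 0, 0], 0.005],
  [[0.0015, 0, 0], [0, 0, 0], 0.005],
  [[0.002, 0, 0], [0, 0, 0], 0.005],
  [[0.002, 0, 0], [0, 0, 0], 0.005],
])

```text
time: 18.68
tcp_pos: [0.4805, 0.4235, 0.0657]
ee_rot: [0.52, -0.48, -0.52, -0.479]
force: [-0.5, -0.2, -1.1]
gripper_width: 0.0121
```

>>> drive_tool([
  [[0.0004, 0, 0], [0, 0, 0], 0.005],
  [[0.0008, 0, 0], [0, 0, 0], 0.005],
  [[0.0012, 0, 0], [0, 0, 0], 0.005],
  [[0.0012, 0, 0], [0, 0, 0], 0.005],
  [[0.0012, 0, 0], [0, 0, 0], 0.005],
])

```text
time: 19.1
tcp_pos: [0.4807, 0.4237, 0.0649]
ee_rot: [-0.52, 0.479, 0.52, 0.48]
force: [-0.2, -0.2, 0.7]
gripper_width: 0.0121
```

```bash
python3 -c "
from h import *
s=bot.read_state();print(s['time'],s['tcp_pos'],s['force'],s['moment'])"
```

```text
19.1 [0.4807 0.4237 0.0649] [-0.1851 -0.1929  0.71  ] [-0.0373  0.0405 -0.0124]
```

>>> drive_tool([
  [[-0.0007, 0, 0], [0, 0, 0], 0.005],
  [[-0.0007, 0, -0.002], [0, 0, 0], 0.005],
  [[-0.0007, 0, -0.004], [0, 0, 0], 0.005],
  [[-0.0007, 0, -0.006], [0, 0, 0], 0.005],
  [[-0.0007, 0, -0.008], [0, 0, 0], 0.005],
])

```text
time: 19.52
tcp_pos: [0.4814, 0.4154, 0.0653]
ee_rot: [0.52, -0.479, -0.52, -0.48]
force: [-0.1, 0.9, -0.4]
gripper_width: 0.0121
```

```bash
python3 -c "
from h import *
s=bot.read_state();print(s['time'],s['tcp_pos'],s['force'],s['moment'])"
```

```text
19.5167 [0.4814 0.4154 0.0653] [-0.0601  0.8746 -0.4136] [ 0.0411 -0.0906  0.059 ]
```

>>> drive_tool([
  [[0, 0, -0.001], [0, 0, 0], 0.005],
  [[0, 0, -0.002], [0, 0, 0], 0.005],
  [[0, 0, -0.003], [0, 0, 0], 0.005],
  [[0, 0, -0.003], [0, 0, 0], 0.005],
  [[0, 0, -0.003], [0, 0, 0], 0.005],
])

```text
time: 19.93
tcp_pos: [0.4816, 0.4123, 0.0652]
ee_rot: [0.52, -0.48, -0.519, -0.48]
force: [0.4, -1.0, 0.9]
gripper_width: 0.0123
```

>>> drive_tool([
  [[0, 0, -0.001], [0, 0, 0], 0.005],
  [[0, 0, -0.002], [0, 0, 0], 0.005],
  [[0, 0, -0.003], [0, 0, 0], 0.005],
  [[0, 0, -0.003], [0, 0, 0], 0.005],
  [[0, 0, -0.003], [0, 0, 0], 0.005],
])

```text
time: 20.35
tcp_pos: [0.4818, 0.4094, 0.0653]
ee_rot: [0.52, -0.48, -0.52, -0.48]
force: [0.3, 0.2, -0.5]
gripper_width: 0.0121
```

```bash
python3 -c "
from h import *
s=bot.read_state();print(s['time'],s['tcp_pos'],s['force'],s['moment'])"
```

```text
20.35 [0.4818 0.4094 0.0653] [ 0.2869  0.2117 -0.5434] [ 0.0093 -0.1212  0.0213]
```

>>> drive_tool([
  [[0, 0, -0.001], [0, 0, 0], 0.005],
  [[0, 0, -0.002], [0, 0, 0], 0.005],
  [[0, 0, -0.003], [0, 0, 0], 0.005],
  [[0, 0, -0.004], [0, 0, 0], 0.005],
  [[0, 0, -0.004], [0, 0, 0], 0.005],
])

```text
time: 20.77
tcp_pos: [0.4821, 0.4053, 0.0653]
ee_rot: [0.52, -0.48, -0.52, -0.48]
force: [0.6, -0.8, -0.9]
gripper_width: 0.0122
```

>>> drive_tool([
  [[0, 0, -0.001], [0, 0, 0], 0.005],
  [[0, 0, -0.002], [0, 0, 0], 0.005],
  [[0, 0, -0.003], [0, 0, 0], 0.005],
  [[0, 0, -0.004], [0, 0, 0], 0.005],
  [[0, 0, -0.005], [0, 0, 0], 0.005],
])

```text
time: 21.18
tcp_pos: [0.4825, 0.4005, 0.0653]
ee_rot: [0.52, -0.48, -0.52, -0.48]
force: [0.9, 0.7, 0.4]
gripper_width: 0.012
```

```bash
python3 -c "
from h import *
s=bot.read_state();print(s['time'],s['tcp_pos'],s['force'],s['moment'])
t=bot.camera('top');b=bot.camera('side')
cv2.imwrite('pics/l7.png',np.hstack([up(t,(180,205,80,60),5),up(b,(230,150,80,60),5)])[:,:,::-1])"
```

```text
21.1833 [0.4825 0.4005 0.0653] [0.9379 0.6758 0.4314] [ 0.1653 -0.1476  0.0493]
```

View pics/l7.png

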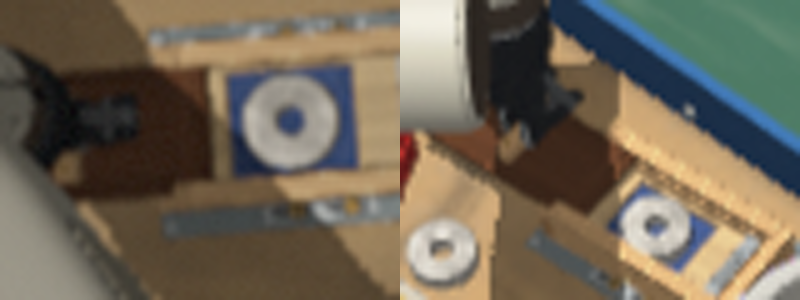

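The lid's front end is under both lips; forces stay below 1 N. Sliding on.

>>> drive_tool([
  [[0, 0, -0.002], [0, 0, 0], 0.005],
  [[0, 0, -0.004], [0, 0, 0], 0.005],
  [[0, 0, -0.006], [0, 0, 0], 0.005],
  [[0, 0, -0.008], [0, 0, 0], 0.005],
  [[0, 0, -0.01], [0, 0, 0], 0.005],
])

```text
time: 21.7
tcp_pos: [0.4833, 0.3904, 0.0653]
ee_rot: [-0.52, 0.48, 0.52, 0.48]
force: [1.4, 0.4, 0.2]
gripper_width: 0.012
```

>>> drive_tool([
  [[0, 0, -0.002], [0, 0, 0], 0.005],
  [[0, 0, -0.004], [0, 0, 0], 0.005],
  [[0, 0, -0.006], [0, 0, 0], 0.005],
  [[0, 0, -0.008], [0, 0, 0], 0.005],
  [[0, 0, -0.01], [0, 0, 0], 0.005],
])

```text
time: 22.12
tcp_pos: [0.484, 0.3805, 0.0653]
ee_rot: [-0.52, 0.48, 0.52, 0.48]
force: [0.6, 1.0, 0.5]
gripper_width: 0.0124
```

```bash
python3 -c "
from h import *
s=bot.read_state();print(s['time'],s['tcp_pos'],s['force'],s['moment'])"
```

```text
22.1167 [0.484  0.3805 0.0653] [0.5894 0.9812 0.5009] [ 0.1729 -0.1301  0.0286]
```

>>> drive_tool([
  [[0, 0, -0.002], [0, 0, 0], 0.005],
  [[0, 0, -0.004], [0, 0, 0], 0.005],
  [[0, 0, -0.006], [0, 0, 0], 0.005],
  [[0, 0, -0.008], [0, 0, 0], 0.005],
  [[0, 0, -0.01], [0, 0, 0], 0.005],
])

```text
time: 22.53
tcp_pos: [0.4849, 0.3705, 0.0654]
ee_rot: [-0.52, 0.48, 0.52, 0.48]
force: [0.3, 0.6, 0.4]
gripper_width: 0.0121
```

>>> drive_tool([
  [[0, 0, -0.002], [0, 0, 0], 0.005],
  [[0, 0, -0.004], [0, 0, 0], 0.005],
  [[0, 0, -0.006], [0, 0, 0], 0.005],
  [[0, 0, -0.008], [0, 0, 0], 0.005],
  [[0, 0, -0.01], [0, 0, 0], 0.005],
])

```text
time: 22.95
tcp_pos: [0.4857, 0.3606, 0.0654]
ee_rot: [-0.52, 0.48, 0.52, 0.48]
force: [0.1, 1.5, 0.6]
gripper_width: 0.0121
```

>>> drive_tool([
  [[0, 0, -0.002], [0, 0, 0], 0.005],
  [[0, 0, -0.004], [0, 0, 0], 0.005],
  [[0, 0, -0.006], [0, 0, 0], 0.005],
  [[0, 0, -0.008], [0, 0, 0], 0.005],
  [[0, 0, -0.01], [0, 0, 0], 0.005],
])

```text
time: 23.37
tcp_pos: [0.4865, 0.3506, 0.0654]
ee_rot: [-0.52, 0.479, 0.52, 0.48]
force: [-0.1, 1.2, 1.2]
gripper_width: 0.0122
```

```bash
python3 -c "
from h import *
s=bot.read_state();print(s['time'],s['tcp_pos'],s['force'],s['moment'])
go([.4785,.446,.075],-85.5,True)
t=bot.camera('top');b=bot.camera('side')
cv2.imwrite('pics/l8.png',np.hstack([up(t,(190,200,80,60),5),up(b,(235,155,80,60),5)])[:,:,::-1])"
```

```text
23.3667 [0.4865 0.3506 0.0654] [-0.1493  1.185   1.2313] [ 0.2132 -0.061  -0.0238]
shift [-0.0096  0.0003  0.0957] turn [0.0017 0.0002 0.0002] deg 0.1
```

View pics/l8.png

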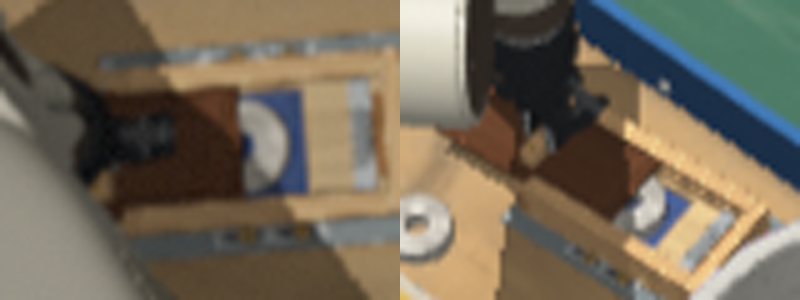

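>>> drive_tool([
  [[-0.0002, 0, -0.002], [0, 0, 0], 0.005],
  [[-0.0002, 0, -0.004], [0, 0, 0], 0.005],
  [[-0.0002, 0, -0.006], [0, 0, 0], 0.005],
  [[-0.0002, 0, -0.008], [0, 0, 0], 0.005],
  [[-0.0002, 0, -0.01], [0, 0, 0], 0.005],
])

```text
time: 23.88
tcp_pos: [0.4873, 0.3406, 0.0655]
ee_rot: [-0.52, 0.48, 0.52, 0.48]
force: [0.4, 1.3, 1.5]
gripper_width: 0.0124
```

>>> drive_tool([
  [[0, 0, -0.002], [0, 0, 0], 0.005],
  [[0, 0, -0.004], [0, 0, 0], 0.005],
  [[0, 0, -0.006], [0, 0, 0], 0.005],
  [[0, 0, -0.008], [0, 0, 0], 0.005],
  [[0, 0, -0.01], [0, 0, 0], 0.005],
])

```text
time: 24.3
tcp_pos: [0.4881, 0.3306, 0.0655]
ee_rot: [-0.52, 0.48, 0.52, 0.48]
force: [0.5, 1.5, 1.0]
gripper_width: 0.0125
```

>>> drive_tool([
  [[0, 0, -0.002], [0, 0, 0], 0.005],
  [[0, 0, -0.004], [0, 0, 0], 0.005],
  [[0, 0, -0.006], [0, 0, 0], 0.005],
  [[0, 0, -0.008], [0, 0, 0], 0.005],
  [[0, 0, -0.01], [0, 0, 0], 0.005],
])

```text
time: 24.72
tcp_pos: [0.4889, 0.3207, 0.0655]
ee_rot: [-0.52, 0.48, 0.52, 0.48]
force: [0.6, 1.6, 2.6]
gripper_width: 0.0123
```

>>> drive_tool([
  [[0, 0, -0.002], [0, 0, 0], 0.005],
  [[0, 0, -0.004], [0, 0, 0], 0.005],
  [[0, 0, -0.006], [0, 0, 0], 0.005],
  [[0, 0, -0.008], [0, 0, 0], 0.005],
  [[0, 0, -0.01], [0, 0, 0], 0.005],
])

```text
time: 25.13
tcp_pos: [0.4897, 0.3107, 0.0656]
ee_rot: [-0.52, 0.479, 0.52, 0.48]
force: [0.7, 1.5, 2.4]
gripper_width: 0.0121
```

```bash
python3 -c "
from h import *
s=bot.read_state();print(s['time'],s['tcp_pos'],s['force'],s['moment'])
go([.4785,.446,.075],-85.5,True)
t=bot.camera('top');b=bot.camera('side')
cv2.imwrite('pics/l9.png',np.hstack([up(t,(205,195,80,60),5),up(b,(245,165,80,60),5)])[:,:,::-1])"
```

```text
25.1333 [0.4897 0.3107 0.0656] [0.7253 1.4648 2.4406] [ 0.3484 -0.0776  0.0339]
shift [-0.0094  0.0003  0.1357] turn [0.0017 0.0002 0.0001] deg 0.1
```

View pics/l9.png

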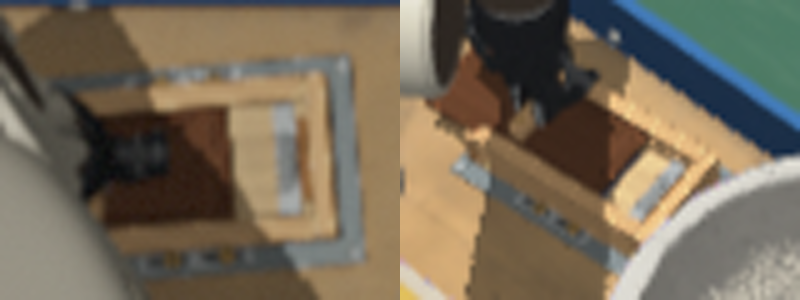

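>>> drive_tool([
  [[-0.0003, 0, -0.002], [0, 0, 0], 0.005],
  [[-0.0003, 0, -0.004], [0, 0, 0], 0.005],
  [[-0.0003, 0, -0.006], [0, 0, 0], 0.005],
  [[-0.0003, 0, -0.008], [0, 0, 0], 0.005],
  [[-0.0003, 0, -0.01], [0, 0, 0], 0.005],
])

```text
time: 25.65
tcp_pos: [0.4904, 0.3007, 0.0657]
ee_rot: [0.52, -0.48, -0.52, -0.479]
force: [0.1, 1.6, 0.1]
gripper_width: 0.0122
```

>>> drive_tool([
  [[0, 0, -0.002], [0, 0, 0], 0.005],
  [[0, 0, -0.004], [0, 0, 0], 0.005],
  [[0, 0, -0.006], [0, 0, 0], 0.005],
  [[0, 0, -0.008], [0, 0, 0], 0.005],
  [[0, 0, -0.01], [0, 0, 0], 0.005],
])

```text
time: 26.07
tcp_pos: [0.4912, 0.2907, 0.0657]
ee_rot: [0.52, -0.48, -0.52, -0.48]
force: [0.8, 1.3, 0.2]
gripper_width: 0.0124
```

```bash
python3 -c "
from h import *
s=bot.read_state();print(s['time'],s['tcp_pos'],s['force'],s['moment'])"
```

```text
26.0667 [0.4912 0.2907 0.0657] [0.7923 1.3445 0.2183] [ 0.2639 -0.204  -0.037 ]
```

>>> drive_tool([
  [[0, 0, -0.001], [0, 0, 0], 0.005],
  [[0, 0, -0.002], [0, 0, 0], 0.005],
  [[0, 0, -0.003], [0, 0, 0], 0.005],
  [[0, 0, -0.004], [0, 0, 0], 0.005],
  [[0, 0, -0.004], [0, 0, 0], 0.005],
])

```text
time: 26.48
tcp_pos: [0.4915, 0.2867, 0.0657]
ee_rot: [0.52, -0.48, -0.52, -0.479]
force: [0.9, -0.2, 0.0]
gripper_width: 0.012
```

>>> drive_tool([
  [[0, 0, -0.001], [0, 0, 0], 0.005],
  [[0, 0, -0.002], [0, 0, 0], 0.005],
  [[0, 0, -0.003], [0, 0, 0], 0.005],
  [[0, 0, -0.003], [0, 0, 0], 0.005],
  [[0, 0, -0.003], [0, 0, 0], 0.005],
])

```text
time: 26.9
tcp_pos: [0.4918, 0.2837, 0.0657]
ee_rot: [0.52, -0.48, -0.52, -0.479]
force: [1.0, 1.0, -0.7]
gripper_width: 0.0124
```

>>> drive_tool([
  [[0, 0, -0.001], [0, 0, 0], 0.005],
  [[0, 0, -0.002], [0, 0, 0], 0.005],
  [[0, 0, -0.0025], [0, 0, 0], 0.005],
  [[0, 0, -0.0025], [0, 0, 0], 0.005],
  [[0, 0, -0.0025], [0, 0, 0], 0.005],
])

```text
time: 27.32
tcp_pos: [0.492, 0.2817, 0.0659]
ee_rot: [-0.52, 0.479, 0.52, 0.48]
force: [0.3, 2.5, 0.7]
gripper_width: 0.0122
```

>>> drive_tool([
  [[0, 0, -0.0007], [0, 0, 0], 0.005],
  [[0, 0, -0.0014], [0, 0, 0], 0.005],
  [[0, 0, -0.002], [0, 0, 0], 0.005],
  [[0, 0, -0.002], [0, 0, 0], 0.005],
  [[0, 0, -0.002], [0, 0, 0], 0.005],
])

```text
time: 27.73
tcp_pos: [0.4923, 0.2802, 0.0663]
ee_rot: [-0.52, 0.479, 0.52, 0.48]
force: [-1.5, 4.2, 3.8]
gripper_width: 0.0121
```

Ridge met at y≈0.2825; home expected near y≈0.262.

>>> drive_tool([
  [[-0.0003, 0, -0.0007], [0, 0, 0], 0.005],
  [[-0.0005, 0, -0.0014], [0, 0, 0], 0.005],
  [[-0.0005, 0, -0.002], [0, 0, 0], 0.005],
  [[-0.0005, 0, -0.002], [0, 0, 0], 0.005],
  [[-0.0005, 0, -0.002], [0, 0, 0], 0.005],
])

```text
time: 28.15
tcp_pos: [0.4925, 0.2788, 0.0667]
ee_rot: [-0.519, 0.479, 0.52, 0.48]
force: [-0.2, 7.4, 2.2]
gripper_width: 0.0128
```

```bash
python3 -c "
from h import *
s=bot.read_state();print(s['time'],s['tcp_pos'],s['force'],s['moment'])
go([.4785,.446,.075],-85.5,True)"
```

```text
28.15 [0.4925 0.2788 0.0667] [-0.2219  7.4105  2.1828] [1.3701 0.1527 0.0009]
shift [-0.0079  0.0004  0.1678] turn [0.0024 0.0027 0.0007] deg 0.2
```

>>> drive_tool([
  [[-0.0002, 0, -0.0007], [0, 0, 0], 0.005],
  [[-0.0003, 0, -0.0014], [0, 0, 0], 0.005],
  [[-0.0003, 0, -0.0014], [0, 0, 0], 0.005],
  [[-0.0003, 0, -0.0014], [0, 0, 0], 0.005],
  [[-0.0003, 0, -0.0014], [0, 0, 0], 0.005],
])

```text
time: 28.57
tcp_pos: [0.4925, 0.2783, 0.0668]
ee_rot: [-0.519, 0.478, 0.521, 0.48]
force: [-1.6, 9.7, 0.6]
gripper_width: 0.012
```

>>> drive_tool([
  [[0, 0, -0.0005], [0, 0, 0], 0.005],
  [[0, 0, -0.001], [0, 0, 0], 0.005],
  [[0, 0, -0.001], [0, 0, 0], 0.005],
  [[0, 0, -0.001], [0, 0, 0], 0.005],
  [[0, 0, -0.001], [0, 0, 0], 0.005],
])

```text
time: 28.98
tcp_pos: [0.4925, 0.2777, 0.0668]
ee_rot: [-0.519, 0.478, 0.521, 0.48]
force: [-0.8, 10.6, 0.5]
gripper_width: 0.0123
```

```bash
python3 -c "
from h import *
s=bot.read_state();print(s['time'],s['tcp_pos'],s['force'],s['moment'])
go([.4785,.446,.075],-85.5,True)"
```

```text
28.9833 [0.4925 0.2777 0.0668] [-0.7898 10.6398  0.5146] [ 2.1593  0.1229 -0.0005]
shift [-0.0073  0.0002  0.1689] turn [0.0033 0.0052 0.0004] deg 0.4
```

>>> drive_tool([
  [[0, 0, -0.0007], [0, 0, 0], 0.005],
  [[0, 0, -0.0014], [0, 0, 0], 0.005],
  [[0, 0, -0.0014], [0, 0, 0], 0.005],
  [[0, 0, -0.0014], [0, 0, 0], 0.005],
  [[0, 0, -0.0014], [0, 0, 0], 0.005],
])

```text
time: 29.4
tcp_pos: [0.4926, 0.2768, 0.0669]
ee_rot: [-0.519, 0.477, 0.522, 0.481]
force: [-1.0, 9.9, 1.2]
gripper_width: 0.0122
```

>>> drive_tool([
  [[0, 0, -0.0007], [0, 0, 0], 0.005],
  [[0, 0, -0.0014], [0, 0, 0], 0.005],
  [[0, 0, -0.0014], [0, 0, 0], 0.005],
  [[0, 0, -0.0014], [0, 0, 0], 0.005],
  [[0, 0, -0.0014], [0, 0, 0], 0.005],
])

```text
time: 29.82
tcp_pos: [0.4928, 0.2759, 0.067]
ee_rot: [-0.518, 0.477, 0.522, 0.481]
force: [-2.2, 12.4, 0.2]
gripper_width: 0.0124
```

```bash
python3 -c "
from h import *
s=bot.read_state();print(s['time'],s['tcp_pos'],s['force'],s['moment'])
go([.4785,.446,.075],-85.5,True)"
```

```text
29.8167 [0.4928 0.2759 0.067 ] [-2.2291 12.4246  0.2404] [ 2.6739  0.2415 -0.0494]
shift [-0.0067  0.0002  0.1707] turn [0.0039 0.0073 0.0007] deg 0.5
```

>>> drive_tool([
  [[0, 0, -0.0007], [0, 0, 0], 0.005],
  [[0, 0, -0.0014], [0, 0, 0], 0.005],
  [[0, 0, -0.002], [0, 0, 0], 0.005],
  [[0, 0, -0.002], [0, 0, 0], 0.005],
  [[0, 0, -0.002], [0, 0, 0], 0.005],
])

```text
time: 30.23
tcp_pos: [0.493, 0.2714, 0.0666]
ee_rot: [-0.519, 0.479, 0.52, 0.48]
force: [-0.7, 6.2, 1.9]
gripper_width: 0.0127
```

>>> drive_tool([
  [[0, 0, -0.0007], [0, 0, 0], 0.005],
  [[0, 0, -0.0014], [0, 0, 0], 0.005],
  [[0, 0, -0.002], [0, 0, 0], 0.005],
  [[0, 0, -0.002], [0, 0, 0], 0.005],
  [[0, 0, -0.002], [0, 0, 0], 0.005],
])

```text
time: 30.65
tcp_pos: [0.4932, 0.2693, 0.0666]
ee_rot: [-0.519, 0.479, 0.52, 0.48]
force: [-0.4, 7.1, 0.6]
gripper_width: 0.0122
```

```bash
python3 -c "
from h import *
s=bot.read_state();print(s['time'],s['tcp_pos'],s['force'],s['moment'])
go([.4785,.446,.075],-85.5,True)"
```

```text
30.65 [0.4932 0.2693 0.0666] [-0.4441  7.0793  0.579 ] [1.2864 0.0105 0.0587]
shift [-0.008   0.0004  0.1774] turn [0.0023 0.0019 0.0005] deg 0.2
```

>>> drive_tool([
  [[0, 0, -0.0007], [0, 0, 0], 0.005],
  [[0, 0, -0.0014], [0, 0, 0], 0.005],
  [[0, 0, -0.002], [0, 0, 0], 0.005],
  [[0, 0, -0.002], [0, 0, 0], 0.005],
  [[0, 0, -0.002], [0, 0, 0], 0.005],
])

```text
time: 31.07
tcp_pos: [0.4933, 0.2672, 0.0666]
ee_rot: [-0.519, 0.479, 0.52, 0.48]
force: [-0.3, 6.1, 1.6]
gripper_width: 0.0125
```

>>> drive_tool([
  [[0, 0, -0.0007], [0, 0, 0], 0.005],
  [[0, 0, -0.0014], [0, 0, 0], 0.005],
  [[0, 0, -0.002], [0, 0, 0], 0.005],
  [[0, 0, -0.002], [0, 0, 0], 0.005],
  [[0, 0, -0.002], [0, 0, 0], 0.005],
])

```text
time: 31.48
tcp_pos: [0.4934, 0.2631, 0.066]
ee_rot: [0.52, -0.48, -0.519, -0.479]
force: [1.9, -0.5, -1.0]
gripper_width: 0.0122
```

It snapped. Pushing gently to find the end wall.

>>> drive_tool([
  [[0.0004, 0, -0.0005], [0, 0, 0], 0.005],
  [[0.0006, 0, -0.001], [0, 0, 0], 0.005],
  [[0.0006, 0, -0.0015], [0, 0, 0], 0.005],
  [[0.0006, 0, -0.0015], [0, 0, 0], 0.005],
  [[0.0006, 0, -0.0015], [0, 0, 0], 0.005],
])

```text
time: 31.9
tcp_pos: [0.4934, 0.2626, 0.0658]
ee_rot: [0.52, -0.48, -0.52, -0.479]
force: [1.7, 0.2, -2.3]
gripper_width: 0.0123
```

```bash
python3 -c "
from h import *
s=bot.read_state();print(s['time'],s['tcp_pos'],s['force'],s['moment'])
go([.4785,.446,.075],-85.5,True)"
```

```text
31.9 [0.4934 0.2626 0.0658] [ 1.6676  0.2147 -2.2542] [ 0.0928 -0.3436  0.0112]
shift [-0.0093  0.0002  0.184 ] turn [ 0.0015 -0.0005 -0.0003] deg 0.1
```

>>> drive_tool([
  [[0.0003, 0, -0.0005], [0, 0, 0], 0.005],
  [[0.0003, 0, -0.001], [0, 0, 0], 0.005],
  [[0.0003, 0, -0.001], [0, 0, 0], 0.005],
  [[0.0003, 0, -0.001], [0, 0, 0], 0.005],
  [[0.0003, 0, -0.001], [0, 0, 0], 0.005],
])

```text
time: 32.32
tcp_pos: [0.4935, 0.262, 0.0657]
ee_rot: [-0.52, 0.479, 0.52, 0.48]
force: [0.7, 1.0, -0.7]
gripper_width: 0.0121
```

>>> drive_tool([
  [[0, 0, -0.0005], [0, 0, 0], 0.005],
  [[0, 0, -0.001], [0, 0, 0], 0.005],
  [[0, 0, -0.001], [0, 0, 0], 0.005],
  [[0, 0, -0.001], [0, 0, 0], 0.005],
  [[0, 0, -0.001], [0, 0, 0], 0.005],
])

```text
time: 32.73
tcp_pos: [0.4936, 0.2617, 0.0658]
ee_rot: [-0.519, 0.479, 0.52, 0.48]
force: [0.1, 5.0, -1.7]
gripper_width: 0.0122
```

>>> drive_tool([
  [[0, 0, -0.0005], [0, 0, 0], 0.005],
  [[0, 0, -0.001], [0, 0, 0], 0.005],
  [[0, 0, -0.001], [0, 0, 0], 0.005],
  [[0, 0, -0.001], [0, 0, 0], 0.005],
  [[0, 0, -0.001], [0, 0, 0], 0.005],
])

```text
time: 33.15
tcp_pos: [0.4936, 0.2616, 0.0659]
ee_rot: [-0.519, 0.478, 0.521, 0.48]
force: [-0.4, 6.9, -0.8]
gripper_width: 0.0125
```

>>> drive_tool([
  [[0, 0, -0.0005], [0, 0, 0], 0.005],
  [[0, 0, -0.001], [0, 0, 0], 0.005],
  [[0, 0, -0.001], [0, 0, 0], 0.005],
  [[0, 0, -0.001], [0, 0, 0], 0.005],
  [[0, 0, -0.001], [0, 0, 0], 0.005],
])

```text
time: 33.57
tcp_pos: [0.4936, 0.2614, 0.066]
ee_rot: [-0.519, 0.478, 0.521, 0.48]
force: [-1.2, 9.4, -1.0]
gripper_width: 0.0124
```

```bash
python3 -c "
from h import *
s=bot.read_state();print(s['time'],s['tcp_pos'],s['force'],s['moment'])
t=bot.camera('top');b=bot.camera('side')
cv2.imwrite('pics/f1.png',np.hstack([up(t,(205,195,80,65),5),up(b,(245,160,80,65),5)])[:,:,::-1])"
```

```text
33.5667 [0.4936 0.2614 0.066 ] [-1.1716  9.3839 -1.0346] [2.1385 0.119  0.0052]
```

View pics/f1.png

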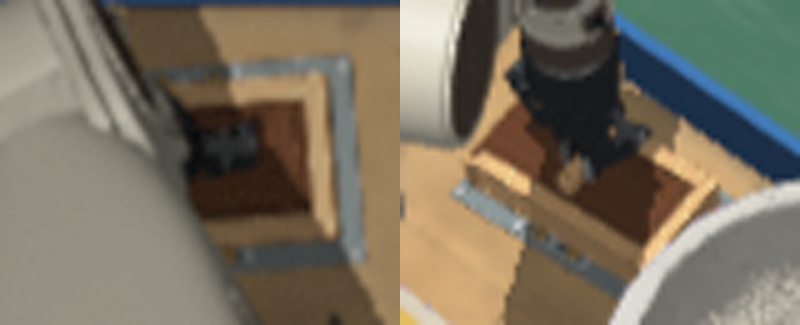

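Resistance is now rigid (9 N with almost no movement): the end wall. Relax, then release.

>>> drive_tool([
  [[0, 0, 0.001], [0, 0, 0], 0.005],
  [[0, 0, 0.002], [0, 0, 0], 0.005],
  [[0, 0, 0.0025], [0, 0, 0], 0.005],
  [[0, 0, 0.0025], [0, 0, 0], 0.005],
  [[0, 0, 0.0025], [0, 0, 0], 0.005],
])

```text
time: 34.08
tcp_pos: [0.4936, 0.2617, 0.0658]
ee_rot: [-0.519, 0.479, 0.52, 0.48]
force: [0.0, 4.8, -0.7]
gripper_width: 0.0122
```

>>> drive_tool([
  [[0, 0, 0.001], [0, 0, 0], 0.005],
  [[0, 0, 0.001], [0, 0, 0], 0.005],
  [[0, 0, 0.001], [0, 0, 0], 0.02],
  [[0, 0, 0.001], [0, 0, 0], 0.03],
  [[0, 0, 0.001], [0, 0, 0], 0.035],
])

```text
time: 34.5
tcp_pos: [0.4934, 0.2613, 0.0655]
ee_rot: [0.52, -0.48, -0.519, -0.479]
force: [0.1, -0.8, -0.2]
gripper_width: 0.0349
```

>>> drive_tool([
  [[-0.001, 0, 0], [0, 0, 0], 0.04],
  [[-0.01, 0, 0], [0, 0, 0], 0.04],
  [[-0.03, 0, 0], [0, 0, 0], 0.04],
  [[-0.06, 0, 0], [0, 0, 0], 0.04],
  [[-0.1, 0, 0], [0, 0, 0], 0.04],
])

```text
time: 34.92
tcp_pos: [0.4917, 0.261, 0.1647]
ee_rot: [-0.519, 0.482, 0.52, 0.477]
force: [0.8, -0.2, -0.6]
gripper_width: 0.0401
```

>>> drive_tool([
  [[-0.04, 0, 0], [0, 0, 0], 0.04],
  [[-0.08, 0, 0.01], [0, 0, 0], 0.04],
  [[-0.1, 0, 0.05], [0, 0, 0], 0.04],
  [[-0.1, 0, 0.09], [0, 0, 0], 0.04],
  [[-0.1, 0, 0.13], [0, 0, 0], 0.04],
])

```text
time: 35.33
tcp_pos: [0.4842, 0.3931, 0.2701]
ee_rot: [0.52, -0.478, -0.519, -0.483]
force: [1.1, -0.4, -0.6]
gripper_width: 0.0401
```

>>> drive_tool([
  [[0, 0, 0.04], [0, 0, 0], 0.04],
  [[0, 0.01, 0.08], [0, 0, 0], 0.04],
  [[0, 0.02, 0.1], [0, 0, 0], 0.04],
  [[0, 0.02, 0.1], [0, 0, 0], 0.04],
  [[0, 0.02, 0.1], [0, 0, 0], 0.04],
])

```text
time: 35.75
tcp_pos: [0.4541, 0.491, 0.2657]
ee_rot: [0.521, -0.479, -0.52, -0.479]
force: [-0.4, -0.7, 0.1]
gripper_width: 0.0397
```

```bash
python3 -c "
from h import *
s=bot.read_state();print(s['time'],s['tcp_pos'],s['force'])
t=bot.camera('top');b=bot.camera('side')
cv2.imwrite('pics/f2.png',up(t,(205,195,80,65),8)[:,:,::-1]);cv2.imwrite('pics/f3.png',up(b,(245,160,80,65),8)[:,:,::-1]);cv2.imwrite('pics/f4.png',t['color'][:,:,::-1])"
```

```text
35.75 [0.4541 0.491  0.2657] [-0.441  -0.6844  0.1044]
```

View pics/f2.png

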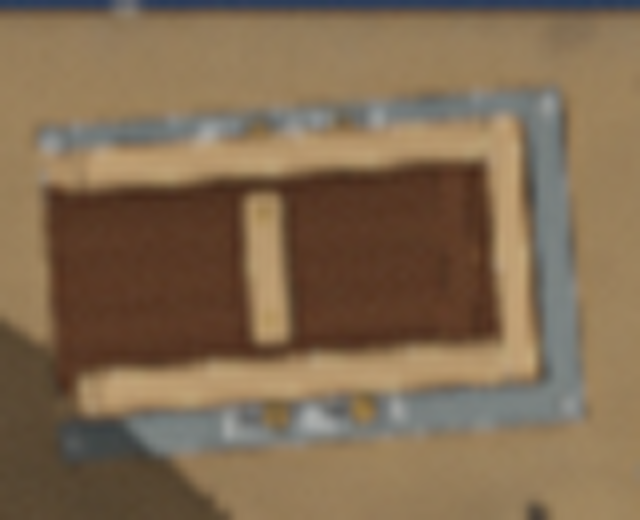

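View pics/f3.png

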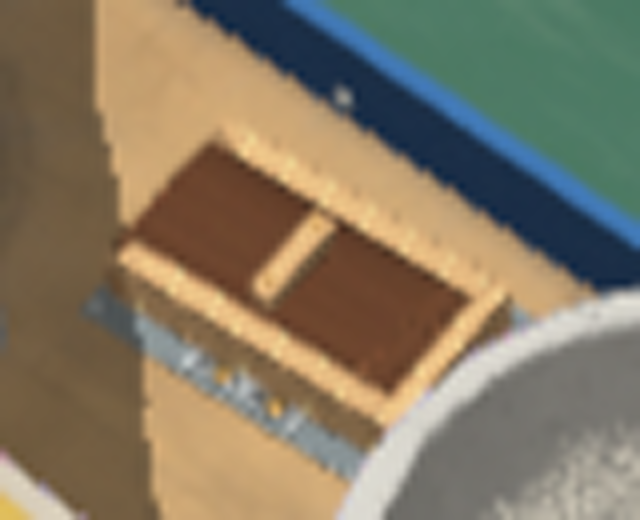

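View pics/f4.png

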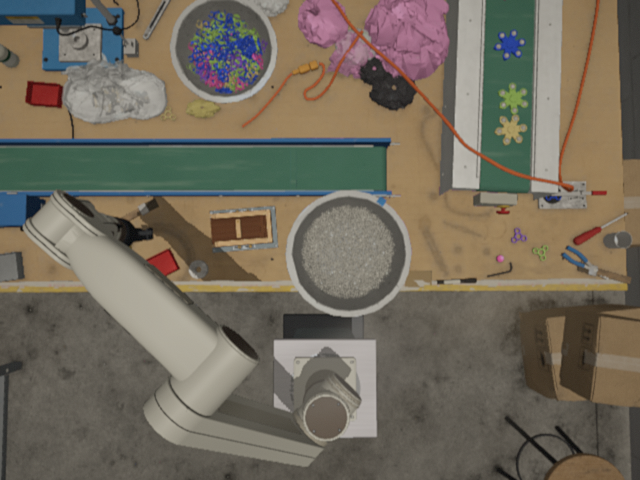

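The lid lies flat and its leading edge meets the end wall with no gap (top crop x≈487–500). The gripper is clear. Handing in.

```bash
python3 -c "
from h import *
print(bot.finish_job())"
```

```text
the job is handed in; nothing more can be done
None
```

The nest is back in the felt well and the lid is shut over it. I handed the job in at about 36 s of the 70 s allowed.

- **Nest:** I took the right-hand one of the two look-alikes, lowered it until it touched the felt at about 9 N, and released it. Pictures afterwards showed it flat and centred in the well.
- **Lid:** I gripped it by the batten, carried it over the bowl and fed it into the grooves. It met the ridge at about 20 mm before home.
    - **Push:** It peaked at about 12 N in the readings, against your 30 N limit. Forces were read only at the end of each move.
    - **Snap:** The push then dropped to zero and the lid settled lower.
    - **End wall:** It hit a rigid stop at about 9 N, roughly 1 mm beyond my rough estimate of home. I backed the push off before letting go.
- **Last checks:** Both camera views show the lid flat between the lips, its leading edge against the end wall with no visible gap. The robot is touching nothing, and nothing else on the bench appears to have moved, as far as the arm let me see in the last top view. I couldn't read the ridge itself, so the snap is judged from the force and height drop.
- **Readings that looked off:**
    - **Closing on the nest:** A brief 42 N upward reading appeared at the wrist as the fingers closed on the nest.
    - **Finger opening:** It read about 4 mm low on the nest and 2 mm low on the batten. Both grips held.

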